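Clear the jar off the sample plate and hold the plate up, frosted end on top, for reading

ROBOT

A 6-joint arm with a two-finger parallel gripper is mounted at the origin on the work surface. World frame = base frame: x ahead of the robot, y to its left, z up, the work surface at z = 0. Lengths are in m, angles in rad, forces in N, time in s.
With the tool pointing down it reaches from about 0.425 to 0.95 m from the base axis. Payload 3.5 kg.
Tool frame: the origin (TCP) lies on the mounting face of the last link; the fingertips stand 173 mm ahead of it and the grasp point (between the pads) lies 155 mm ahead of it; z points along the fingers, x is the direction in which the jaws open and shut, and the axes are right-handed (so a half turn about z gives the same grasp; the last joint's range is limited). The gripper opens to 85 mm and grips with 20 to 120 N. Pads are 22 mm wide; open, the fingers measure 114 mm over their backs; the gripper's body (76 mm by 85 mm) begins 54 mm behind the grasp point. The pads swing forward as they close: fully open they stand 13 mm farther back than shut.
Start: joints at [0.992, 0.286, 1.577, -0, 1.279, -0.15], TCP at [0.281, 0.614, 0.405] pointing down, gripper open.
Joint ranges: [-2.77, 2.77], [-0.9, 2.22], [0.21, 2.48], [-1.53, 4.67], [0.24, 2.81], [-2.84, 2.84]. Speed limits (rad/s): [2.79, 2.79, 3.14, 3.14, 3.14, 3.14].

INTERFACE

Orientations are given as a unit quaternion [x, y, z, w].
In Python, from plant import get_state, read_camera, sign_off gives the robot as it stands.
- The arm moves only by the shell command python3 -m jog 'ROWS' [FORCE]. ROWS is JSON, a list of rows, each an object of numbers: "grip": the closure, from 0 (fully open) to 1 (shut); "x", "y", "z": the shift along the tool's x, y, z in mm; "rx", "ry", "rz": the turn, a rotation vector about the tool's x, y, z in degrees. A call has 1 to 8 rows; each row shifts and turns the commanded pose from where the row before left it, along the tool's axes as they then stand; what a row does not reach is not made up. A row lasts 1/12 s, in which the tool goes at most 41.7 mm and 7.16 degrees, less where a joint would pass 70% of its speed; a pose out of reach is approached as far as the arm can. A call with a gripper value outside its range is refused whole. The fingers move at their own pace and stop on an object; FORCE is the grip in N (left out, the last holds). Time passes only in rows, so rows that do not move let the fingers close. It gives the time, the measured TCP pose, the force and the opening at its end, in the units of the state.
- get_state(): the state, without advancing time (a new reading comes with each control period).
- read_camera(name): name is "scene" or "top"; returns a dict with "frame" (384x512x3 uint8, red, green, blue), "intrinsics" (3x3 intrinsics, pixels), "k1" (the pictures are not rectified: a ray, as slopes to the right and down, at radius r is drawn at 1 + k1 r^2 times it, then the intrinsics apply), "R" (3x3) and "t" (3): a world point X has camera coordinates R X + t. Camera axes: x right, y down, z forward; pixel columns grow to the right and rows downward; lengths in m; the calibration is good to about 2 mm. A picture is of the moment at which its call begins. There is no depth.
- sign_off(): hands the job in, once; it reports no verdict.
The state is a dict: "time": time; "qpos": joint angles; "dq": joint speeds; "joint_efforts": joint torques, N m; "eef_pos": TCP position; "tcp_rot": TCP orientation; "contact_force": force on the tool from outside, world axes, zero at the start; "wrist_torque": the same for the moment, N m; "opening": opening from 0.0 (shut) to 1.0 (fully open).
Only numpy, scipy, OpenCV 4.12 (cv2) and the standard library are available. Lean on these libraries where they do the work, as an engineer would, in place of code of your own. Each camera call takes 0.05 s, during which the arm holds its last target.

TASK

A small stoppered jar has been left standing on the glass sample plate that lies on the small steel block: stand the jar upright, whole foot on the round cork mat, and let go of it. Then find the plate's frosted label end (the end with a small notch in one corner), pick the plate up and hold it still, 15 cm or so above the middle of the white tile, tilted up at about 45 degrees with the frosted end uppermost and the plate's upper face still facing upward; finish while holding it there. Leave the other things on the bench where they are.

Things in the scene. Friction and masses are not known exactly. Their poses are not given: they have to be found in the camera images.
- plate_mid (a point): centre of the loose glass sample plate, 130 x 50 x 6 mm, about 95 g, lying flat on the small steel block (its underside 22 mm above the bench, overhanging the block on all sides). Its x axis runs along the 130 mm length towards the frosted label end, y across the 50 mm width, z out of the upper face. The frosted whitish part is the last 36 mm at the +x end; the rest is clear greenish glass
- plate_notch (a point): middle of the notch, a 14 x 14 mm square cut out of one corner of the plate's frosted end (+x, +y corner): 58 mm along x and 18 mm along y from plate_mid
- jar_mid (a point): centre of the small loose stoppered glass jar, half-way up: round glass body 38 mm across and 44 mm high with a black stopper 33 mm across above it, 54 mm high in all, about 80 g; z is its upright axis, its foot is 27 mm below this point. It starts standing on the plate near its middle
- block: fixed steel support block 80 x 32 x 22 mm (length along its x) under the plate; origin at the middle of its underside, on the bench
- mat: fixed round cork mat, 90 mm across, 4 mm thick; origin at the middle of its underside, on the bench
- tile: fixed white square ceramic tile 120 x 120 x 8 mm; origin at the middle of its underside, on the bench
- jar: the same jar; origin at the middle of its foot
- plate: the same sample plate; origin at the middle of its underside, axes as for plate_mid
- dish: bystander: white porcelain evaporating dish, 80 mm across, 32 mm high; origin at the middle of its underside
- cap: bystander: earthen-red screw cap ring, 36 mm across, 18 mm high; origin at the middle of its underside
- vial: bystander: small amber bottle, 32 mm across, 62 mm high; origin at the middle of its underside
- spare: bystander: a spare clear glass plate 130 x 50 x 6 mm lying flat on the bench, no frosted end and no notch; origin at the middle of its underside, x along its length
- spatula: bystander: steel spatula about 170 mm long lying on the bench; x along its length
Not all that is in view belongs to the job. Of the things like the jar, leave any that is blue; of the rest the larger one is meant. Leave any purple look-alike of the plate alone.

How it is judged:
By the outcome, as a careful person would: the job done as asked, in the order asked, and still so for the second after the job is handed in, while the arm keeps its last pose, push and grip.
It also fails if it takes over 56 s, if anything falls off the work surface, if the arm or the gripper's body presses on something with over 40 N, if the wrist force passes 120 N, or if a joint passes its speed limit or range.

## Working session

There is one attempt and no reset: what is moved stays moved. The work goes in short steps, Python scripts to look and compute and a shell command to move; the robot and the scene stay as the last step left them, time stands still between calls to the robot, and variables do not carry over. Pictures are saved under pics/ and viewed, and the job is handed in when it is done.

```bash
ls; mkdir -p pics
python3 - <<'E'
from plant import get_state, read_camera
import cv2,numpy as np
s=get_state();print(s)
for n in("scene","top"):
    c=read_camera(n);cv2.imwrite(f"pics/{n}0.png",c["frame"][:,:,::-1]);np.savez(f"pics/{n}0.npz",**c)
    print(n,c["intrinsics"],c["k1"],c["R"],c["t"])
E
```

```text
pics
{'time': 0.0, 'qpos': array([ 9.92004619e-01,  2.87221028e-01,  1.57818650e+00,  1.88871827e-05,
        1.27859219e+00, -1.49995057e-01]), 'dq': array([ 0.00055161,  0.00058132,  0.00068558, -0.00055601,  0.00120658,
        0.00021452]), 'joint_efforts': array([-3.99178534e-04, -4.06000972e+01, -2.92619634e+01, -2.02844212e-04,
        5.87258226e-03,  9.83607521e-06]), 'eef_pos': array([0.28048155, 0.61369541, 0.40330462]), 'tcp_rot': array([ 8.41361877e-01,  5.40470854e-01, -1.10213453e-03,  4.83606954e-04]), 'contact_force': array([ 0.95753699, -0.50018736,  0.0592221 ]), 'wrist_torque': array([0.04147843, 0.00094041, 0.02212635]), 'opening': 1.0034426003032546}
scene [[483.05872223   0.         257.47507876]
 [  0.         483.05872223 192.86310058]
 [  0.           0.           1.        ]] -0.13058466855501832 [[-3.89945562e-01  9.20837903e-01 -1.22251625e-04]
 [ 5.65694019e-01  2.39448664e-01 -7.89084668e-01]
 [-7.26589798e-01 -3.07769222e-01 -6.14284438e-01]] [ 0.19389882 -0.26860622  1.53900508]
top [[439.97492495   0.         261.75139899]
 [  0.         439.97492495 197.31657024]
 [  0.           0.           1.        ]] -0.11881014137654104 [[ 0.02727366 -0.99938137 -0.02220411]
 [-0.99484795 -0.0249669  -0.09825583]
 [ 0.09764068  0.02476951 -0.99491345]] [0.01082412 0.55213857 1.21725944]
```

View pics/scene0.png

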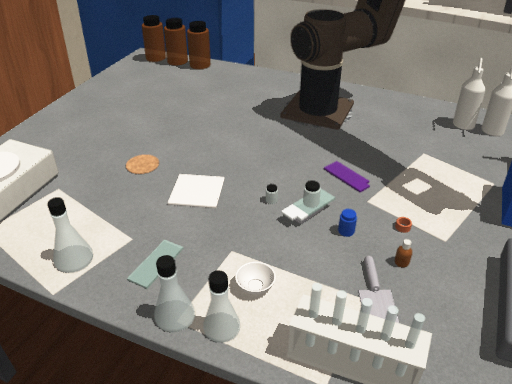

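View pics/top0.png

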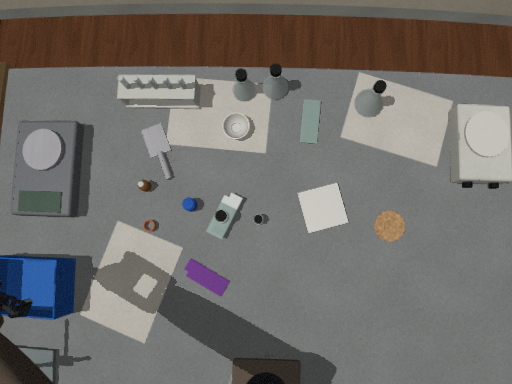

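The candidates for the jar are: the clear jar on the plate (scene 312,194; top 221,216), a smaller clear one (scene 272,194; top 258,219), and a blue one (scene 348,222; top 190,204). The jar on the plate is meant, being larger and not blue. The plate is the greenish one under it, not the purple one (top 207,277) or the spare (top 310,121). I'll confirm in an enlarged crop.

```bash
cat > h.py <<'E'
import numpy as np,cv2
def load(n): 
    d=np.load(f"pics/{n}.npz");return {k:d[k] for k in d.files}
def dist(c): return np.array([float(c["k1"]),0,0,0,0])
def proj(c,X):
    r,_=cv2.Rodrigues(c["R"])
    return cv2.projectPoints(np.atleast_2d(np.float64(X)),r,c["t"],c["intrinsics"],dist(c))[0].reshape(-1,2)
def ray(c,uv):
    p=cv2.undistortPoints(np.float64(uv).reshape(-1,1,2),c["intrinsics"],dist(c)).reshape(-1,2)
    d=np.c_[p,np.ones(len(p))]@c["R"]; o=-c["R"].T@c["t"]; return o,d
def onz(c,uv,z):
    o,d=ray(c,uv); return o+d*((z-o[2])/d[:,2])[:,None]
def tri(c1,u1,c2,u2):
    o1,d1=ray(c1,u1);o2,d2=ray(c2,u2);out=[]
    for a,b in zip(d1,d2):
        s=np.linalg.lstsq(np.c_[a,-b],o2-o1,rcond=None)[0]
        p,q=o1+s[0]*a,o2+s[1]*b; out.append(np.r_[(p+q)/2,np.linalg.norm(p-q)])
    return np.array(out)
def crop(n,x0,y0,w,h,k,out):
    im=cv2.imread(f"pics/{n}.png")[y0:y0+h,x0:x0+w]
    im=cv2.resize(im,None,fx=k,fy=k,interpolation=cv2.INTER_CUBIC)
    for x in range((x0+9)//10*10,x0+w,10):cv2.putText(im,str(x),(int((x-x0+.5)*k),10),0,.35,(0,0,255));cv2.line(im,(int((x-x0+.5)*k),12),(int((x-x0+.5)*k),18),(0,0,255))
    for y in range((y0+9)//10*10,y0+h,10):cv2.putText(im,str(y),(0,int((y-y0+.5)*k)),0,.35,(0,0,255));cv2.line(im,(22,int((y-y0+.5)*k)),(28,int((y-y0+.5)*k)),(0,0,255))
    cv2.imwrite(f"pics/{out}.png",im)
E
python3 - <<'E'
from h import *
crop("scene0",255,170,110,75,7,"cs0"); crop("top0",175,180,100,75,8,"ct0")
E
```

```text
(no output)
```

View pics/cs0.png

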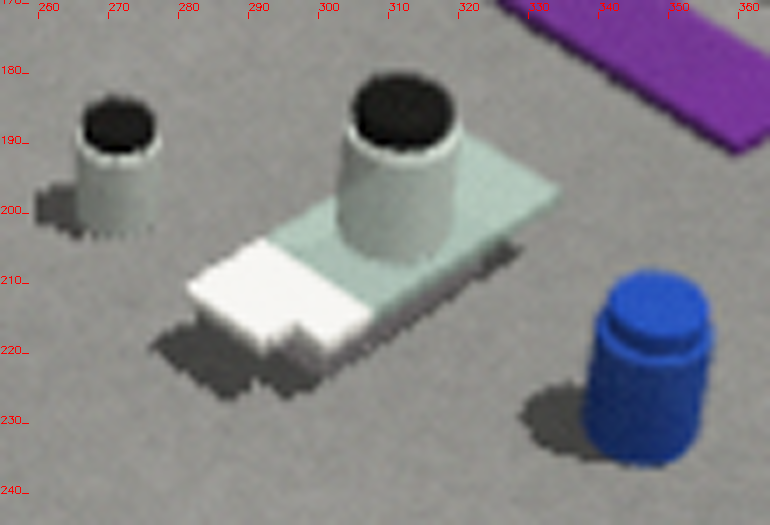

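View pics/ct0.png

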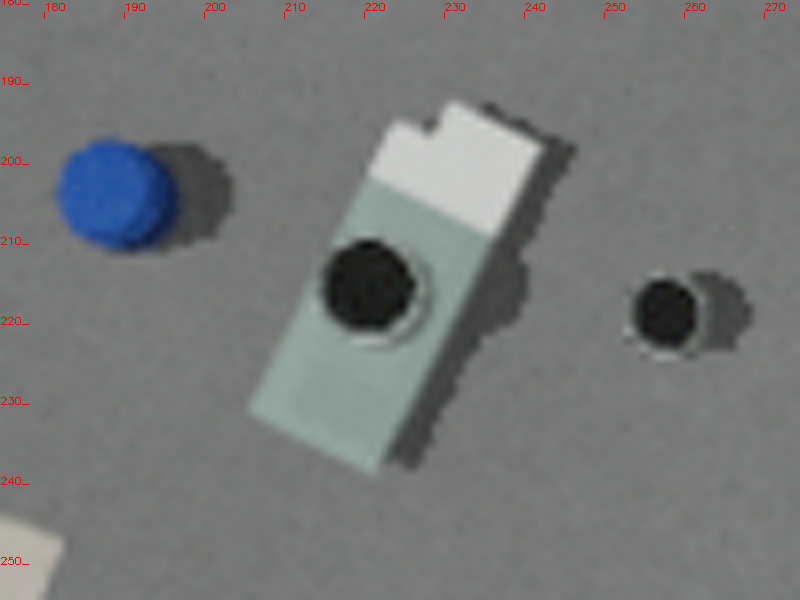

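Run:
```python
from h import *
np.set_printoptions(precision=4,suppress=True)
S=load("scene0");T=load("top0")
t=[(205.6,230.75),(242.4,198),(220.75,201.75),(236.1,209),(220.6,215.25)]
s=[(334.5,196.4),(281.2,210.6),(308.1,214.4),(292.4,203.5),(312.1,185.5)]
P=tri(T,t,S,s);print("A,C,bl,br,stopper\n",P)
U=onz(T,[(205.6,230.75),(221.6,238.6),(242.4,198),(220.75,201.75),(236.1,209),(228.25,196.75)],0.028);print(U)
print(np.linalg.norm(U[0]-U[1]),np.linalg.norm(U[1]-U[2]),np.linalg.norm(U[3]-U[4]))
d=U[2]-U[1];print("plate yaw",np.degrees(np.arctan2(d[1],d[0])),"mid",(U[0]+U[2])/2)
def seg(c,lo,hi,box):
    x0,y0,x1,y1=box;m=cv2.inRange(cv2.cvtColor(c["frame"],cv2.COLOR_RGB2HSV),lo,hi);k=np.zeros_like(m);k[y0:y1,x0:x1]=m[y0:y1,x0:x1]
    n,l,st,ce=cv2.connectedComponentsWithStats(k);i=1+np.argmax(st[1:,4]);return ce[i],st[i],(l==i).astype(np.uint8)
for nm,lo,hi,bt,bs,z in(("mat",(5,90,80),(25,255,255),(365,200,420,255),(115,145,170,185),.004),("tile",(0,0,175),(180,60,255),(290,175,355,240),(160,165,232,215),.008)):
    a=seg(T,lo,hi,bt);b=seg(S,lo,hi,bs);print(nm,a[0],a[1],b[0],b[1],tri(T,[a[0]],S,[b[0]]),onz(T,[a[0]],z),onz(S,[b[0]],z))
    cn=max(cv2.findContours(a[2],0,1)[0],key=cv2.contourArea)
    W=onz(T,cn.reshape(-1,2).astype(float),z)[:,:2]
    print(cv2.minAreaRect((W*1000).astype(np.float32)))
```

```text
A,C,bl,br,stopper
 [[0.4532 0.18   0.0286 0.0021]
 [0.5484 0.0802 0.0259 0.0003]
 [0.5364 0.1412 0.0253 0.0005]
 [0.5168 0.0964 0.0281 0.0008]
 [0.4953 0.1339 0.0765 0.001 ]]
[[0.4529 0.1811 0.028 ]
 [0.4321 0.135  0.028 ]
 [0.5483 0.08   0.028 ]
 [0.5361 0.1411 0.028 ]
 [0.5166 0.0968 0.028 ]
 [0.5508 0.1203 0.028 ]]
0.05054449969150594 0.12852702725944526 0.048342538984559126
plate yaw -25.349684037403563 mid [0.5006 0.1305 0.028 ]
mat [389.2803 225.6332] [375 211  30  30 717] [141.9593 163.9268] [126 155  33  19 492] [[ 0.4819 -0.3449 -0.0006  0.0013]] [[ 0.4814 -0.3431  0.004 ]] [[ 0.4874 -0.3412  0.004 ]]
((481.8731689453125, -343.821533203125), (83.42105865478516, 84.90998840332031), 1.1638908386230469)
tile [322.4143 207.5336] [ 298  183   50   50 1709] [196.501  190.0578] [ 168  174   57   33 1489] [[ 0.5294 -0.1502  0.0023  0.0017]] [[ 0.5285 -0.1488  0.008 ]] [[ 0.536 -0.147  0.008]]
((528.836669921875, -148.78311157226562), (118.58412170410156, 118.92108917236328), 16.4237117767334)
```

```bash
cat >> h.py <<'E'
from scipy.spatial.transform import Rotation as Ro
def st():
    from plant import get_state
    s=get_state();R=Ro.from_quat(s["tcp_rot"]).as_matrix();return s,s["eef_pos"],R
def goto(gp,tool_off=.155):
    "tool-axis shift (mm) to bring the grasp point to gp"
    s,p,R=st();g=p+R[:,2]*tool_off
    print("t",round(s["time"],2),"TCP",p.round(4),"grasp",g.round(4),"open",round(s["opening"],3),"F",s["contact_force"].round(1))
    print("tool x",R[:,0].round(3),"y",R[:,1].round(3),"z",R[:,2].round(3),"q",s["qpos"].round(3))
    if gp is not None: print("shift mm",(R.T@(np.array(gp)-g)*1000).round(1))
E
python3 - <<'E'
from h import *
np.set_printoptions(precision=4,suppress=True)
S=load("scene0");T=load("top0")
print("stopper",onz(T,[(220.6,215.25)],.082),onz(S,[(312.1,185.5)],.082))
t=[(205.6,230.75),(242.4,198),(220.75,201.75),(236.1,209)]
s=[(334.5,196.4),(281.2,210.6),(308.1,214.4),(292.4,203.5)]
print(onz(T,t,.028)-onz(S,s,.028)); print(onz(S,s,.028)[:2].mean(0))
print("blue top",onz(T,[(188.5,203.5)],.05),"small",onz(T,[(257.5,218.5)],.04))
goto([.496,.132,.22])
E
```

```text
stopper [[0.4948 0.1338 0.082 ]] [[0.5027 0.1354 0.082 ]]
[[-0.0001  0.0022  0.    ]
 [-0.0025 -0.0012  0.    ]
 [-0.0036 -0.0007  0.    ]
 [-0.0001  0.0008  0.    ]]
[0.5018 0.13   0.028 ]
blue top [[0.527  0.2288 0.05  ]] small [[0.4908 0.0352 0.04  ]]
t 0.1 TCP [0.2805 0.6137 0.4034] grasp [0.2803 0.6134 0.2484] open 0.999 F [-1.2 -0.2 -0. ]
tool x [ 0.416  0.909 -0.002] y [ 0.909 -0.416 -0.   ] z [-0.001 -0.002 -1.   ] q [ 0.992  0.287  1.578 -0.     1.279 -0.15 ]
shift mm [-348.1  396.3   29.1]
```

```bash
python3 -m jog '[{"x":-20,"y":23,"grip":0.3},{"x":-22,"y":25,"grip":0.3},{"x":-22,"y":25,"grip":0.3},{"x":-22,"y":25,"grip":0.3},{"x":-22,"y":25,"grip":0.3},{"x":-22,"y":25,"grip":0.3},{"x":-22,"y":25,"grip":0.3},{"x":-22,"y":25,"grip":0.3}]' 40
python3 -m jog '[{"x":-22,"y":25,"z":10,"grip":0.3},{"x":-22,"y":25,"z":10,"grip":0.3},{"x":-22,"y":25,"z":10,"grip":0.3},{"x":-22,"y":25,"z":10,"grip":0.3},{"x":-22,"y":25,"z":10,"grip":0.3},{"x":-22,"y":25,"z":10,"grip":0.3},{"x":-20,"y":20,"z":10,"grip":0.3},{"x":-20,"y":4,"z":10,"grip":0.3}]'
python3 -m jog '[{"grip":0.3},{"grip":0.3},{"grip":0.3}]'
python3 - <<'E'
from h import *
goto([.497,.134,.17])
from plant import read_camera
for n in("scene","top"):
    c=read_camera(n);cv2.imwrite(f"pics/{n}1.png",c["frame"][:,:,::-1]);np.savez(f"pics/{n}1.npz",**c)
crop("scene1",230,90,170,150,4,"cs1")
E
```

```text
t 0.1 TCP [0.2805 0.6137 0.4034] grasp [0.2803 0.6134 0.2484] open 0.999 F [-1.2 -0.2 -0. ]
tool x [ 0.416  0.909 -0.002] y [ 0.909 -0.416 -0.   ] z [-0.001 -0.002 -1.   ] q [ 0.992  0.287  1.578 -0.     1.279 -0.15 ]
shift mm [-345.8  396.4   79.1]$[0]: bad value
$[0]: bad value
$[0]: bad value
```

View pics/cs1.png

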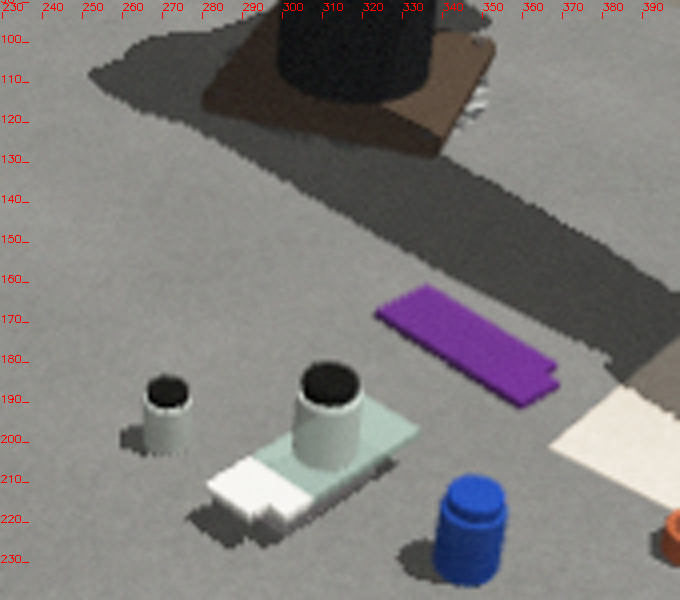

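View pics/top1.png

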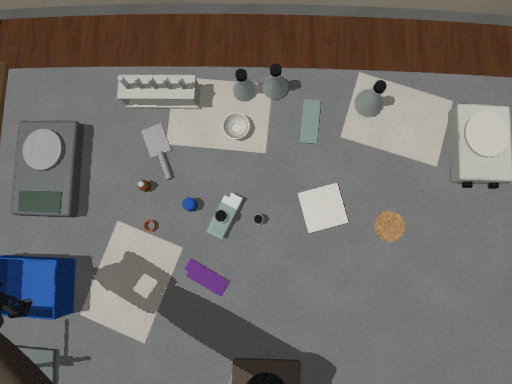

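The moves were refused, so nothing moved. I'll try rows that carry all seven keys.

```bash
python3 -m jog '[{"grip":0.3,"x":-20,"y":23,"z":0,"rx":0,"ry":0,"rz":0}]' 40; python3 -m jog --help
```

```text
time: 0.28
eef_pos: [0.2916, 0.5881, 0.404]
tcp_rot: [0.84, 0.542, -0.0, -0.001]
contact_force: [0.6, -1.0, 1.2]
opening: 0.883invalid input: not JSON, or not a number
```

```bash
python3 -m jog '[{"x":-10.0,"y":10.0}]' 40.0;python3 -m jog '[{"x":-10,"y":10}]'
```

```text
$[0]: bad value
$[0]: bad value
```

All seven keys are needed in each row.

```bash
python3 -m jog '[{"grip":0.3,"x":-22,"y":25,"z":0,"rx":0,"ry":0,"rz":0},{"grip":0.3,"x":-22,"y":25,"z":0,"rx":0,"ry":0,"rz":0},{"grip":0.3,"x":-22,"y":25,"z":0,"rx":0,"ry":0,"rz":0},{"grip":0.3,"x":-22,"y":25,"z":0,"rx":0,"ry":0,"rz":0},{"grip":0.3,"x":-22,"y":25,"z":0,"rx":0,"ry":0,"rz":0},{"grip":0.3,"x":-22,"y":25,"z":0,"rx":0,"ry":0,"rz":0},{"grip":0.3,"x":-22,"y":25,"z":0,"rx":0,"ry":0,"rz":0},{"grip":0.3,"x":-22,"y":25,"z":0,"rx":0,"ry":0,"rz":0}]' 40
python3 -m jog '[{"grip":0.3,"x":-22,"y":25,"z":10,"rx":0,"ry":0,"rz":0},{"grip":0.3,"x":-22,"y":25,"z":10,"rx":0,"ry":0,"rz":0},{"grip":0.3,"x":-22,"y":25,"z":10,"rx":0,"ry":0,"rz":0},{"grip":0.3,"x":-22,"y":25,"z":10,"rx":0,"ry":0,"rz":0},{"grip":0.3,"x":-22,"y":25,"z":10,"rx":0,"ry":0,"rz":0},{"grip":0.3,"x":-22,"y":25,"z":10,"rx":0,"ry":0,"rz":0},{"grip":0.3,"x":-12,"y":15,"z":10,"rx":0,"ry":0,"rz":0},{"grip":0.3,"x":-6,"y":8,"z":9,"rx":0,"ry":0,"rz":0}]'
python3 -m jog '[{"grip":0.3,"x":0,"y":0,"z":0,"rx":0,"ry":0,"rz":0},{"grip":0.3,"x":0,"y":0,"z":0,"rx":0,"ry":0,"rz":0},{"grip":0.3,"x":0,"y":0,"z":0,"rx":0,"ry":0,"rz":0}]'
python3 - <<'E'
from h import *
goto([.497,.134,.17])
from plant import read_camera
for n in("scene","top"):
    c=read_camera(n);cv2.imwrite(f"pics/{n}2.png",c["frame"][:,:,::-1]);np.savez(f"pics/{n}2.npz",**c)
crop("scene2",230,90,170,150,4,"cs2")
E
```

```text
time: 0.95
eef_pos: [0.4021, 0.3414, 0.4046]
tcp_rot: [0.841, 0.541, -0.0, 0.0]
contact_force: [0.6, -0.4, 0.7]
opening: 0.703
time: 1.62
eef_pos: [0.4976, 0.1324, 0.3251]
tcp_rot: [0.842, 0.539, -0.0, 0.0]
contact_force: [-0.7, -0.1, 1.2]
opening: 0.698
time: 1.87
eef_pos: [0.4967, 0.1355, 0.3261]
tcp_rot: [0.841, 0.541, 0.0, -0.0]
contact_force: [0.1, 0.2, 0.4]
opening: 0.701
t 1.87 TCP [0.4967 0.1355 0.3261] grasp [0.4967 0.1356 0.1711] open 0.701 F [0.1 0.2 0.4]
tool x [0.415 0.91  0.001] y [ 0.91  -0.415 -0.   ] z [ 0.  0. -1.] q [ 6.900e-02  1.300e-02  2.035e+00  1.000e-03  1.093e+00 -1.074e+00]
shift mm [-1.3  0.9  1.1]
```

View pics/cs2.png

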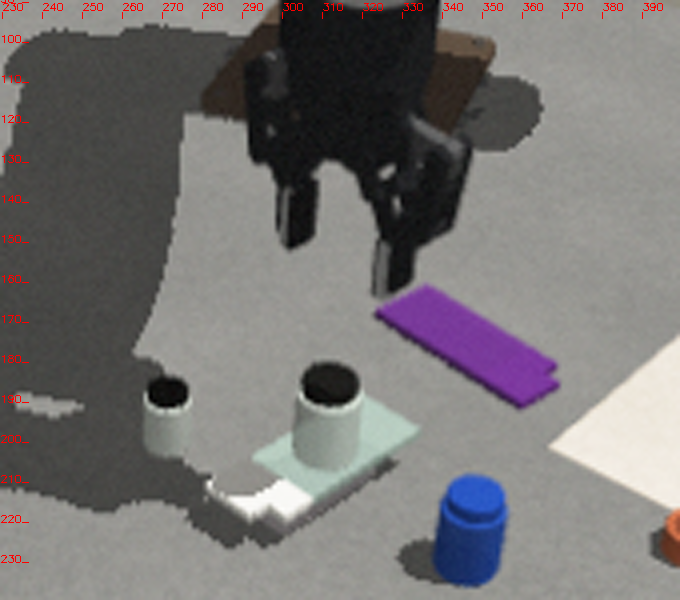

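View pics/top2.png

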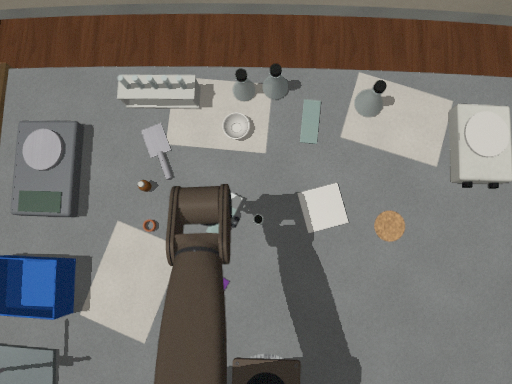

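Run:
```python
from h import *
S=load("scene2");s,p,R=st()
im=cv2.imread("pics/scene2.png")
x0,y0,k=270,100,9
im=cv2.resize(im[y0:y0+60,x0:x0+80],None,fx=k,fy=k,interpolation=cv2.INTER_CUBIC)
for sx in(-1,1):
  for dz in (.155,.169):
    for o in (.030,.037):
      for w in(-.011,.011):
        q=proj(S,p+R[:,2]*dz+R[:,0]*sx*o+R[:,1]*w)[0]
        cv2.circle(im,(int((q[0]-x0+.5)*k),int((q[1]-y0+.5)*k)),3,(0,0,255) if o==.030 else (0,255,0),-1)
cv2.imwrite("pics/fp2.png",im)
```

```text
(no output)
```

View pics/fp2.png

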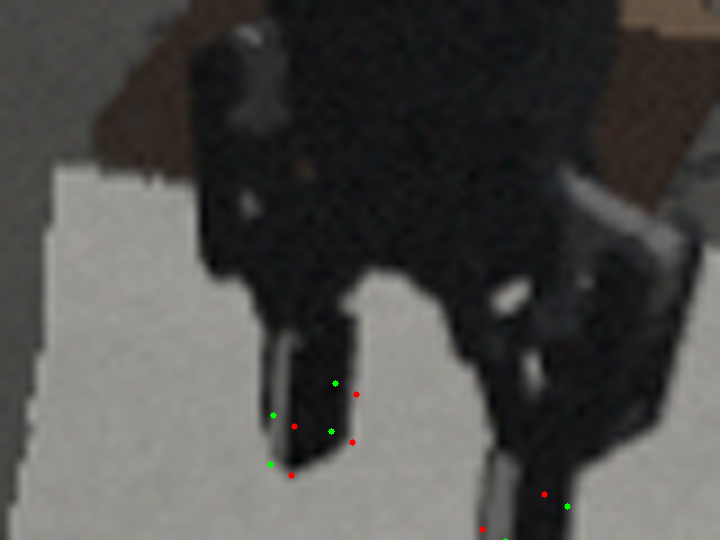

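```bash
python3 -m jog '[{"grip":0.3,"x":0,"y":3,"z":20,"rx":0,"ry":0,"rz":0},{"grip":0.3,"x":0,"y":0,"z":20,"rx":0,"ry":0,"rz":0},{"grip":0.3,"x":0,"y":0,"z":20,"rx":0,"ry":0,"rz":0},{"grip":0.3,"x":0,"y":0,"z":20,"rx":0,"ry":0,"rz":0},{"grip":0.3,"x":0,"y":0,"z":20,"rx":0,"ry":0,"rz":0},{"grip":0.3,"x":0,"y":0,"z":12,"rx":0,"ry":0,"rz":0},{"grip":0.3,"x":0,"y":0,"z":6,"rx":0,"ry":0,"rz":0},{"grip":0.3,"x":0,"y":0,"z":0,"rx":0,"ry":0,"rz":0}]' 40
python3 - <<'E'
from h import *
goto([.500,.1345,.052])
from plant import read_camera
for n in("scene",):
    c=read_camera(n);cv2.imwrite(f"pics/{n}3.png",c["frame"][:,:,::-1]);np.savez(f"pics/{n}3.npz",**c)
crop("scene3",255,140,100,85,7,"cs3")
E
```

```text
time: 2.63
eef_pos: [0.4991, 0.1339, 0.2068]
tcp_rot: [0.841, 0.541, -0.001, -0.001]
contact_force: [-0.8, 0.0, 0.5]
opening: 0.699
t 2.63 TCP [0.4991 0.1339 0.2068] grasp [0.4988 0.1338 0.0518] open 0.699 F [-0.8  0.   0.5]
tool x [ 0.415  0.91  -0.001] y [ 0.91  -0.415 -0.002] z [-0.002 -0.    -1.   ] q [ 0.066  0.202  2.086  0.     0.856 -1.078]
shift mm [ 1.1  0.8 -0.2]
```

View pics/cs3.png

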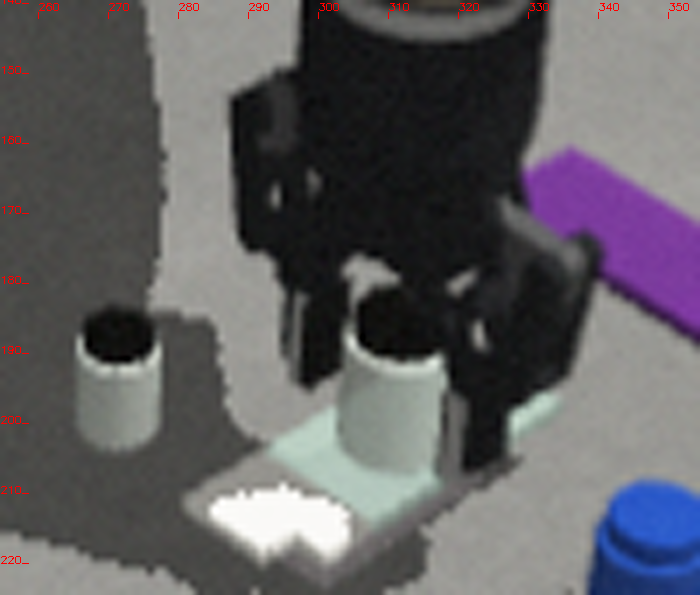

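Run:
```python
from h import *
S=load("scene3");s,p,R=st()
im=cv2.imread("pics/scene3.png")
x0,y0,k=270,165,9
im=cv2.resize(im[y0:y0+55,x0:x0+75],None,fx=k,fy=k,interpolation=cv2.INTER_CUBIC)
pt=lambda q:(int((q[0]-x0+.5)*k),int((q[1]-y0+.5)*k))
a=np.linspace(0,2*np.pi,60)
for r,z,col in((.0165,.082,(0,0,255)),(.019,.028,(0,255,255))):
    for cx,cy,c2 in((.500,.1345,col),):
        for q in proj(S,np.c_[cx+r*np.cos(a),cy+r*np.sin(a),0*a+z]): cv2.circle(im,pt(q),1,c2,-1)
for sx in(-1,1):
  for dz in (.14,.169):
      for w in(-.011,.011):
        q=proj(S,p+R[:,2]*dz+R[:,0]*sx*.0298+R[:,1]*w)[0]
        cv2.circle(im,pt(q),4,(0,255,0),-1)
cv2.imwrite("pics/fp3.png",im)
```

```text
(no output)
```

View pics/fp3.png

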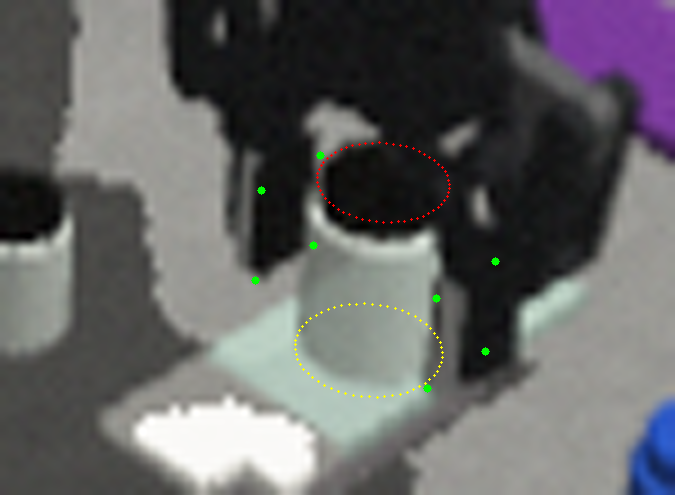

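```bash
python3 -m jog '[{"grip":0.45,"x":-1,"y":1,"z":0,"rx":0,"ry":0,"rz":0},{"grip":0.5,"x":0,"y":0,"z":0,"rx":0,"ry":0,"rz":0},{"grip":0.55,"x":0,"y":0,"z":0,"rx":0,"ry":0,"rz":0},{"grip":0.6,"x":0,"y":0,"z":0,"rx":0,"ry":0,"rz":0},{"grip":0.7,"x":0,"y":0,"z":0,"rx":0,"ry":0,"rz":0},{"grip":0.8,"x":0,"y":0,"z":0,"rx":0,"ry":0,"rz":0},{"grip":0.9,"x":0,"y":0,"z":0,"rx":0,"ry":0,"rz":0},{"grip":0.9,"x":0,"y":0,"z":0,"rx":0,"ry":0,"rz":0}]' 35
python3 -m jog '[{"grip":0.9,"x":0,"y":0,"z":0,"rx":0,"ry":0,"rz":0},{"grip":0.9,"x":0,"y":0,"z":0,"rx":0,"ry":0,"rz":0},{"grip":0.9,"x":0,"y":0,"z":-3,"rx":0,"ry":0,"rz":0},{"grip":0.9,"x":0,"y":0,"z":-6,"rx":0,"ry":0,"rz":0},{"grip":0.9,"x":0,"y":0,"z":-10,"rx":0,"ry":0,"rz":0},{"grip":0.9,"x":0,"y":0,"z":-12,"rx":0,"ry":0,"rz":0},{"grip":0.9,"x":0,"y":0,"z":-12,"rx":0,"ry":0,"rz":0},{"grip":0.9,"x":0,"y":0,"z":-12,"rx":0,"ry":0,"rz":0}]' 35
python3 - <<'E'
from h import *
goto([.4855,-.342,.13])
from plant import read_camera
for n in("scene",):
    c=read_camera(n);cv2.imwrite(f"pics/{n}4.png",c["frame"][:,:,::-1]);np.savez(f"pics/{n}4.npz",**c)
crop("scene4",255,120,100,110,7,"cs4")
E
```

```text
time: 3.35
eef_pos: [0.5009, 0.1319, 0.2091]
tcp_rot: [0.841, 0.541, 0.001, 0.001]
contact_force: [-0.7, -1.4, 5.9]
opening: 0.427
time: 4.02
eef_pos: [0.5002, 0.132, 0.2644]
tcp_rot: [0.841, 0.54, 0.0, 0.0]
contact_force: [0.5, -0.3, -0.1]
opening: 0.432
t 4.02 TCP [0.5002 0.132  0.2644] grasp [0.5004 0.132  0.1094] open 0.432 F [ 0.5 -0.3 -0.1]
tool x [0.416 0.909 0.   ] y [ 0.909 -0.416  0.001] z [ 0.001  0.    -1.   ] q [ 0.062  0.106  2.066  0.     0.969 -1.08 ]
shift mm [-437.3  183.6  -20.7]
```

View pics/cs4.png

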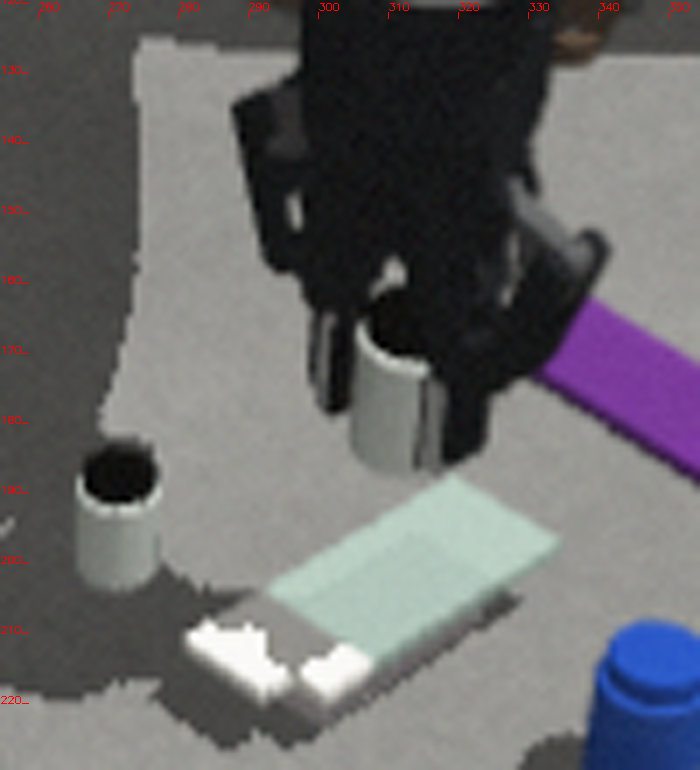

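```bash
python3 -m jog '[{"grip":0.9,"x":-10,"y":4,"z":-5,"rx":0,"ry":0,"rz":0},{"grip":0.9,"x":-20,"y":8,"z":-5,"rx":0,"ry":0,"rz":0},{"grip":0.9,"x":-30,"y":13,"z":-5,"rx":0,"ry":0,"rz":0},{"grip":0.9,"x":-30,"y":13,"z":-5,"rx":0,"ry":0,"rz":0},{"grip":0.9,"x":-30,"y":13,"z":0,"rx":0,"ry":0,"rz":0},{"grip":0.9,"x":-30,"y":13,"z":0,"rx":0,"ry":0,"rz":0},{"grip":0.9,"x":-30,"y":13,"z":0,"rx":0,"ry":0,"rz":0},{"grip":0.9,"x":-30,"y":13,"z":0,"rx":0,"ry":0,"rz":0}]'
python3 -m jog '[{"grip":0.9,"x":-30,"y":13,"z":0,"rx":0,"ry":0,"rz":0},{"grip":0.9,"x":-30,"y":13,"z":0,"rx":0,"ry":0,"rz":0},{"grip":0.9,"x":-30,"y":13,"z":0,"rx":0,"ry":0,"rz":0},{"grip":0.9,"x":-30,"y":13,"z":0,"rx":0,"ry":0,"rz":0},{"grip":0.9,"x":-30,"y":13,"z":0,"rx":0,"ry":0,"rz":0},{"grip":0.9,"x":-30,"y":13,"z":0,"rx":0,"ry":0,"rz":0},{"grip":0.9,"x":-22,"y":8,"z":0,"rx":0,"ry":0,"rz":0},{"grip":0.9,"x":-15,"y":6,"z":0,"rx":0,"ry":0,"rz":0}]'
python3 -m jog '[{"grip":0.9,"x":-8,"y":2,"z":0,"rx":0,"ry":0,"rz":0},{"grip":0.9,"x":-3,"y":0,"z":0,"rx":0,"ry":0,"rz":0},{"grip":0.9,"x":0,"y":0,"z":0,"rx":0,"ry":0,"rz":0},{"grip":0.9,"x":0,"y":0,"z":0,"rx":0,"ry":0,"rz":0}]'
python3 - <<'E'
from h import *
goto([.4855,-.342,.13])
from plant import read_camera
for n in("scene","top"):
    c=read_camera(n);cv2.imwrite(f"pics/{n}5.png",c["frame"][:,:,::-1]);np.savez(f"pics/{n}5.npz",**c)
crop("scene5",90,90,120,100,6,"cs5")
E
```

```text
time: 4.73
eef_pos: [0.4939, -0.0985, 0.2828]
tcp_rot: [0.841, 0.54, -0.0, -0.0]
contact_force: [0.5, 0.6, -0.7]
opening: 0.431
time: 5.4
eef_pos: [0.487, -0.3349, 0.2827]
tcp_rot: [0.842, 0.54, -0.0, 0.0]
contact_force: [1.4, 0.6, -0.6]
opening: 0.432
time: 5.73
eef_pos: [0.4853, -0.3418, 0.2824]
tcp_rot: [0.841, 0.541, 0.0, -0.001]
contact_force: [-0.0, 0.3, -0.7]
opening: 0.433
t 5.73 TCP [ 0.4853 -0.3418  0.2824] grasp [ 0.4852 -0.3416  0.1274] open 0.433 F [-0.   0.3 -0.7]
tool x [0.415 0.91  0.001] y [ 0.91  -0.415 -0.001] z [-0.001  0.001 -1.   ] q [-0.784  0.239  1.873  0.     1.031 -1.927]
shift mm [-0.2  0.4 -2.6]
```

View pics/cs5.png

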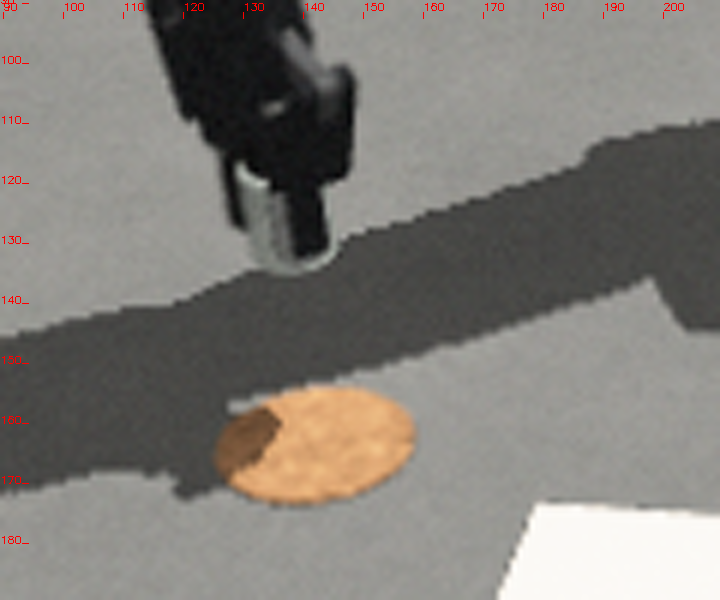

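View pics/top5.png

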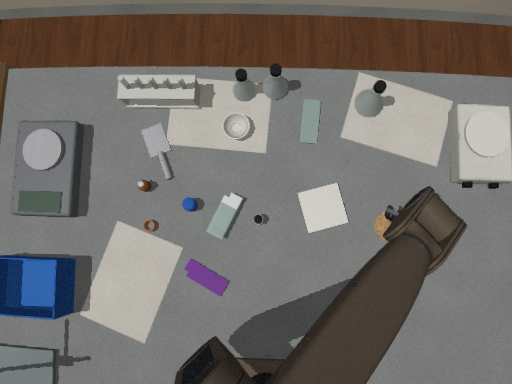

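```bash
python3 -m jog '[{"grip":0.9,"x":0,"y":0,"z":10,"rx":0,"ry":0,"rz":0},{"grip":0.9,"x":0,"y":0,"z":18,"rx":0,"ry":0,"rz":0},{"grip":0.9,"x":0,"y":0,"z":18,"rx":0,"ry":0,"rz":0},{"grip":0.9,"x":0,"y":0,"z":18,"rx":0,"ry":0,"rz":0},{"grip":0.9,"x":0,"y":0,"z":14,"rx":0,"ry":0,"rz":0},{"grip":0.9,"x":0,"y":0,"z":9,"rx":0,"ry":0,"rz":0},{"grip":0.9,"x":0,"y":0,"z":5,"rx":0,"ry":0,"rz":0},{"grip":0.9,"x":0,"y":0,"z":0,"rx":0,"ry":0,"rz":0}]'
python3 -m jog '[{"grip":0.9,"x":0,"y":0,"z":0,"rx":0,"ry":0,"rz":0},{"grip":0.9,"x":0,"y":0,"z":1,"rx":0,"ry":0,"rz":0},{"grip":0.9,"x":0,"y":0,"z":1,"rx":0,"ry":0,"rz":0},{"grip":0.9,"x":0,"y":0,"z":0,"rx":0,"ry":0,"rz":0}]'
python3 - <<'E'
from h import *
goto(None)
from plant import read_camera
for n in("scene",):
    c=read_camera(n);cv2.imwrite(f"pics/{n}6.png",c["frame"][:,:,::-1]);np.savez(f"pics/{n}6.npz",**c)
crop("scene6",90,90,120,100,6,"cs6")
E
```

```text
time: 6.5
eef_pos: [0.4851, -0.3424, 0.1894]
tcp_rot: [0.841, 0.541, -0.0, -0.001]
contact_force: [-0.7, 0.4, -0.3]
opening: 0.434
time: 6.83
eef_pos: [0.4856, -0.3431, 0.1894]
tcp_rot: [0.841, 0.54, 0.0, 0.001]
contact_force: [0.2, -0.3, -0.4]
opening: 0.432
t 6.83 TCP [ 0.4856 -0.3431  0.1894] grasp [ 0.4857 -0.3432  0.0344] open 0.432 F [ 0.2 -0.3 -0.4]
tool x [ 0.416  0.909 -0.   ] y [ 0.909 -0.416  0.001] z [ 0.001 -0.001 -1.   ] q [-0.786  0.377  1.899  0.     0.864 -1.928]
```

View pics/cs6.png

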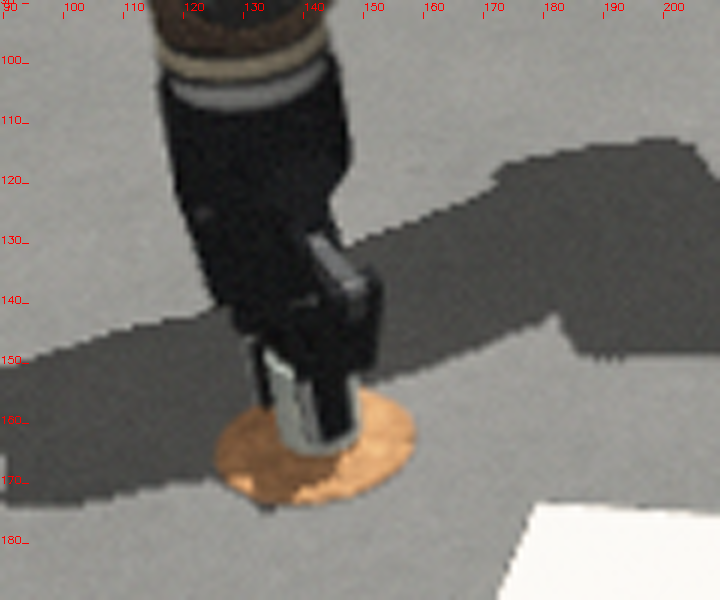

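```bash
for i in 1; do python3 -m jog '[{"grip":0.9,"x":0,"y":0,"z":1,"rx":0,"ry":0,"rz":0},{"grip":0.9,"x":0,"y":0,"z":1,"rx":0,"ry":0,"rz":0},{"grip":0.9,"x":0,"y":0,"z":0,"rx":0,"ry":0,"rz":0}]'; done
python3 -m jog '[{"grip":0.9,"x":0,"y":0,"z":1,"rx":0,"ry":0,"rz":0},{"grip":0.9,"x":0,"y":0,"z":0,"rx":0,"ry":0,"rz":0}]'
python3 -m jog '[{"grip":0.9,"x":0,"y":0,"z":0,"rx":0,"ry":0,"rz":0},{"grip":0.9,"x":0,"y":0,"z":0,"rx":0,"ry":0,"rz":0}]'
```

```text
time: 7.13
eef_pos: [0.4853, -0.3428, 0.1866]
tcp_rot: [0.841, 0.54, -0.0, -0.0]
contact_force: [-0.4, 0.1, -0.4]
opening: 0.435
time: 7.3
eef_pos: [0.4853, -0.3428, 0.1855]
tcp_rot: [0.841, 0.54, -0.0, -0.0]
contact_force: [0.7, 0.9, -0.7]
opening: 0.428
time: 7.47
eef_pos: [0.4854, -0.3428, 0.1857]
tcp_rot: [0.841, 0.54, -0.0, -0.0]
contact_force: [-0.4, -0.4, -0.9]
opening: 0.433
```

```bash
python3 -m jog '[{"grip":0.9,"x":0,"y":0,"z":1,"rx":0,"ry":0,"rz":0},{"grip":0.9,"x":0,"y":0,"z":0,"rx":0,"ry":0,"rz":0}]'
python3 -m jog '[{"grip":0.9,"x":0,"y":0,"z":0.5,"rx":0,"ry":0,"rz":0},{"grip":0.9,"x":0,"y":0,"z":0,"rx":0,"ry":0,"rz":0}]'
python3 -m jog '[{"grip":0.9,"x":0,"y":0,"z":0,"rx":0,"ry":0,"rz":0}]'
```

```text
time: 7.63
eef_pos: [0.4855, -0.343, 0.1852]
tcp_rot: [0.841, 0.54, 0.0, 0.0]
contact_force: [-0.7, -0.1, 0.7]
opening: 0.433
time: 7.8
eef_pos: [0.4855, -0.343, 0.1851]
tcp_rot: [0.841, 0.541, -0.0, -0.0]
contact_force: [-1.4, 0.3, 5.1]
opening: 0.433
time: 7.88
eef_pos: [0.4856, -0.343, 0.1851]
tcp_rot: [0.841, 0.541, -0.0, 0.0]
contact_force: [-1.4, 1.0, 5.0]
opening: 0.432
```

```bash
python3 -m jog '[{"grip":0.55,"x":0,"y":0,"z":0,"rx":0,"ry":0,"rz":0},{"grip":0.5,"x":0,"y":0,"z":0,"rx":0,"ry":0,"rz":0},{"grip":0.45,"x":0,"y":0,"z":0,"rx":0,"ry":0,"rz":0},{"grip":0.4,"x":0,"y":0,"z":0,"rx":0,"ry":0,"rz":0},{"grip":0.35,"x":0,"y":0,"z":0,"rx":0,"ry":0,"rz":0},{"grip":0.3,"x":0,"y":0,"z":0,"rx":0,"ry":0,"rz":0},{"grip":0.25,"x":0,"y":0,"z":0,"rx":0,"ry":0,"rz":0},{"grip":0.25,"x":0,"y":0,"z":0,"rx":0,"ry":0,"rz":0}]'
python3 -m jog '[{"grip":0.25,"x":0,"y":0,"z":-4,"rx":0,"ry":0,"rz":0},{"grip":0.25,"x":0,"y":0,"z":-10,"rx":0,"ry":0,"rz":0},{"grip":0.25,"x":0,"y":0,"z":-20,"rx":0,"ry":0,"rz":0},{"grip":0.25,"x":0,"y":0,"z":-25,"rx":0,"ry":0,"rz":0},{"grip":0.25,"x":0,"y":0,"z":-25,"rx":0,"ry":0,"rz":0},{"grip":0.25,"x":0,"y":0,"z":-25,"rx":0,"ry":0,"rz":0},{"grip":0.25,"x":0,"y":0,"z":-6,"rx":0,"ry":0,"rz":0},{"grip":0.25,"x":0,"y":0,"z":0,"rx":0,"ry":0,"rz":0}]'
python3 - <<'E'
from h import *
goto([.501,.131,.12])
from plant import read_camera
for n in("scene","top"):
    c=read_camera(n);cv2.imwrite(f"pics/{n}7.png",c["frame"][:,:,::-1]);np.savez(f"pics/{n}7.npz",**c)
crop("scene7",90,90,120,100,6,"cs7")
crop("scene7",265,180,80,60,9,"cp7")
E
```

```text
time: 8.55
eef_pos: [0.4853, -0.3429, 0.1842]
tcp_rot: [0.841, 0.54, -0.0, -0.0]
contact_force: [0.2, 0.8, -0.0]
opening: 0.75
time: 9.22
eef_pos: [0.486, -0.3434, 0.3028]
tcp_rot: [0.841, 0.541, 0.001, 0.003]
contact_force: [-0.5, 0.6, 0.4]
opening: 0.749
t 9.22 TCP [ 0.486  -0.3434  0.3028] grasp [ 0.4868 -0.3442  0.1478] open 0.749 F [-0.5  0.6  0.4]
tool x [ 0.416  0.91  -0.002] y [ 0.909 -0.416  0.006] z [ 0.005 -0.005 -1.   ] q [-0.786  0.215  1.859  0.     1.06  -1.928]
shift mm [ 438.2 -184.7   25.6]
```

View pics/cs7.png

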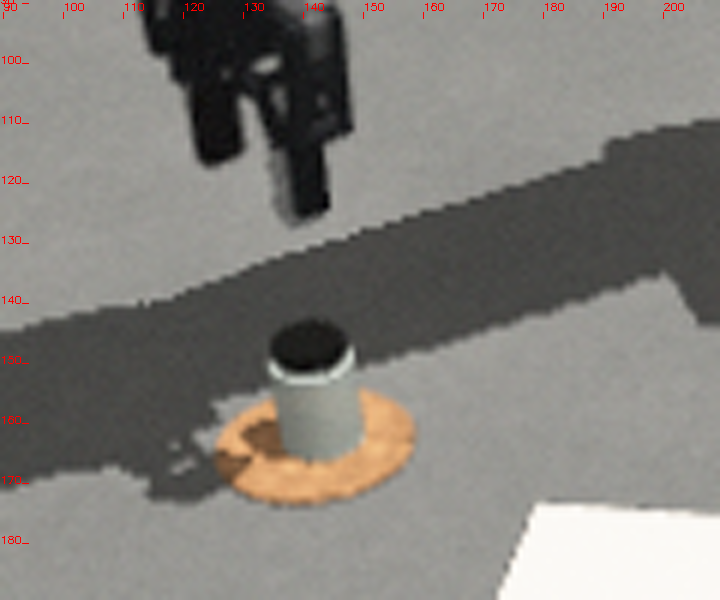

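View pics/cp7.png

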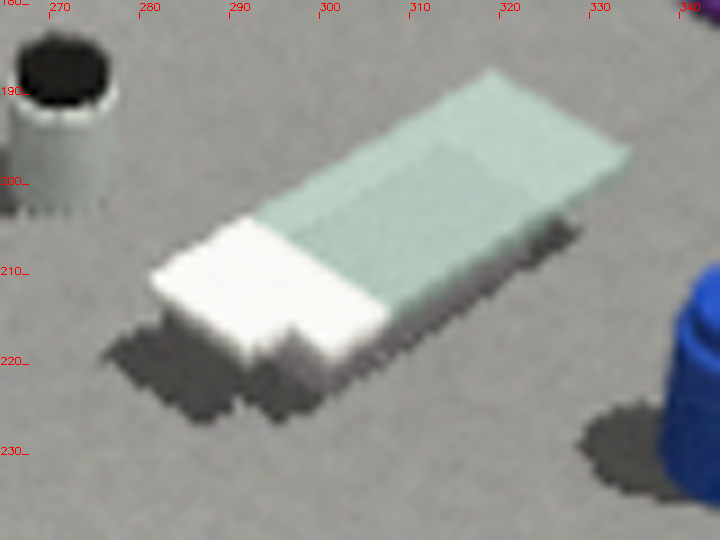

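Run:
```python
from h import *
crop("top7",190,180,70,65,9,"ct7")
```

```text
(no output)
```

View pics/ct7.png

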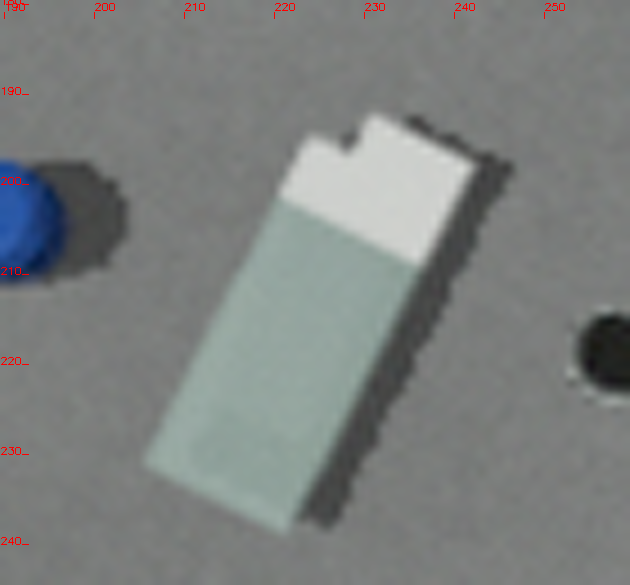

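```bash
cat > fit.py <<'E'
from h import *
from scipy.optimize import least_squares
S=load("scene7");T=load("top7")
L=np.array([[-65,25],[-65,-25],[65,-25],[29,25],[29,-25]])/1000
s=np.array([(334.8,196.5),(318.9,187.1),(281.1,210.4),(307.8,214.2),(292.5,203.4)])
t=np.array([(205.7,231.05),(221.4,238.7),(242.4,197.4),(220.6,201.3),(235.8,209.3)])
def W(v,z=.028):
    c,n=np.cos(v[2]),np.sin(v[2]);return np.c_[L@np.array([[c,n],[-n,c]])+v[:2],np.full(len(L),z)]
def run(use,z=.028):
    f=lambda v:np.concatenate([(proj(c,W(v,z))-m).ravel() for c,m in use])
    r=least_squares(f,[.5,.13,-.44]);return np.r_[r.x[:2]*1000,np.degrees(r.x[2]),np.sqrt(2*r.cost/len(r.fun))].round(2)
print("top",run([(T,t)]),"scene",run([(S,s)]),"both",run([(T,t),(S,s)]))
for z in(.022,.025,.028,.031): print(z,run([(T,t),(S,s)],z))
# jar on mat
print(onz(S,[(89.5+312/6,89.5+346/6)],.058))
E
python3 fit.py
python3 - <<'E'
from h import *
crop("top7",365,195,60,60,8,"cm7")
E
```

```text
top [ 5.0076e+02  1.3106e+02 -2.4790e+01  2.5000e-01] scene [ 5.0156e+02  1.3026e+02 -2.4390e+01  2.1000e-01] both [ 5.0111e+02  1.3055e+02 -2.4590e+01  2.8000e-01]
0.022 [498.71 130.09 -24.7    0.84]
0.025 [ 4.9991e+02  1.3032e+02 -2.4650e+01  4.6000e-01]
0.028 [ 5.0111e+02  1.3055e+02 -2.4590e+01  2.8000e-01]
0.031 [502.31 130.78 -24.54   0.56]
[[ 0.48586215 -0.33449754  0.058     ]]
```

View pics/cm7.png

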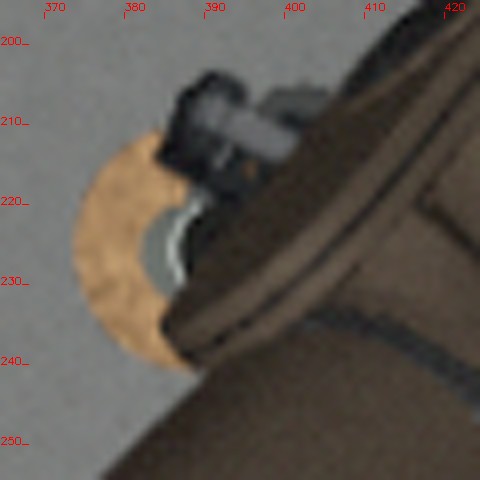

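```bash
python3 -m jog '[{"grip":0.25,"x":15,"y":-6,"z":0,"rx":0,"ry":0,"rz":0},{"grip":0.25,"x":25,"y":-10,"z":0,"rx":0,"ry":0,"rz":0},{"grip":0.25,"x":30,"y":-12.6,"z":0,"rx":0,"ry":0,"rz":0},{"grip":0.25,"x":30,"y":-12.6,"z":0,"rx":0,"ry":0,"rz":0},{"grip":0.25,"x":30,"y":-12.6,"z":0,"rx":0,"ry":0,"rz":0},{"grip":0.25,"x":30,"y":-12.6,"z":0,"rx":0,"ry":0,"rz":0},{"grip":0.25,"x":30,"y":-12.6,"z":0,"rx":0,"ry":0,"rz":0},{"grip":0.25,"x":30,"y":-12.6,"z":0,"rx":0,"ry":0,"rz":0}]' 60
python3 -m jog '[{"grip":0.25,"x":30,"y":-12.6,"z":0,"rx":0,"ry":0,"rz":0},{"grip":0.25,"x":30,"y":-12.6,"z":0,"rx":0,"ry":0,"rz":0},{"grip":0.25,"x":30,"y":-12.6,"z":0,"rx":0,"ry":0,"rz":0},{"grip":0.25,"x":30,"y":-12.6,"z":0,"rx":0,"ry":0,"rz":0},{"grip":0.25,"x":30,"y":-12.6,"z":0,"rx":0,"ry":0,"rz":0},{"grip":0.25,"x":30,"y":-12.6,"z":0,"rx":0,"ry":0,"rz":0},{"grip":0.25,"x":20,"y":-8.4,"z":0,"rx":0,"ry":0,"rz":0},{"grip":0.25,"x":10,"y":-4,"z":0,"rx":0,"ry":0,"rz":0}]'
python3 -m jog '[{"grip":0.25,"x":5,"y":-3,"z":10,"rx":0,"ry":0,"rz":0},{"grip":0.25,"x":2.5,"y":-1,"z":20,"rx":0,"ry":0,"rz":0},{"grip":0.25,"x":0,"y":0,"z":20,"rx":0,"ry":0,"rz":0},{"grip":0.25,"x":0,"y":0,"z":10,"rx":0,"ry":0,"rz":0},{"grip":0.25,"x":0,"y":0,"z":0,"rx":0,"ry":0,"rz":0},{"grip":0.25,"x":0,"y":0,"z":0,"rx":0,"ry":0,"rz":0}]'
python3 - <<'E'
from h import *
goto([.501,.1305,.022])
from plant import read_camera
for n in("scene",):
    c=read_camera(n);cv2.imwrite(f"pics/{n}8.png",c["frame"][:,:,::-1]);np.savez(f"pics/{n}8.npz",**c)
crop("scene8",255,140,100,90,7,"cs8")
E
```

```text
time: 9.98
eef_pos: [0.4923, -0.1021, 0.2969]
tcp_rot: [0.841, 0.54, -0.001, -0.002]
contact_force: [0.7, -0.4, -0.2]
opening: 0.751
time: 10.65
eef_pos: [0.4992, 0.1258, 0.2971]
tcp_rot: [0.841, 0.542, -0.002, -0.001]
contact_force: [-0.1, -0.6, -0.2]
opening: 0.751
time: 11.15
eef_pos: [0.4999, 0.1307, 0.2381]
tcp_rot: [0.842, 0.54, -0.001, -0.001]
contact_force: [-0.7, -0.3, 0.1]
opening: 0.754
t 11.15 TCP [0.4999 0.1307 0.2381] grasp [0.4995 0.1307 0.0831] open 0.754 F [-0.7 -0.3  0.1]
tool x [ 0.417  0.909 -0.001] y [ 0.909 -0.417 -0.002] z [-0.003 -0.    -1.   ] q [ 0.059  0.147  2.077 -0.     0.92  -1.082]
shift mm [ 0.6  1.6 61.1]
```

View pics/cs8.png

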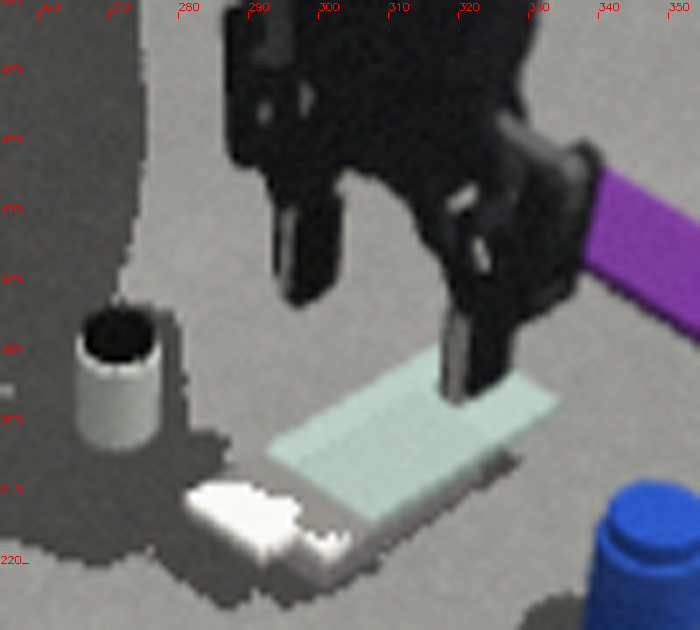

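```bash
python3 -m jog '[{"grip":0.25,"x":0,"y":1,"z":15,"rx":0,"ry":0,"rz":0},{"grip":0.25,"x":0,"y":0,"z":13,"rx":0,"ry":0,"rz":0},{"grip":0.25,"x":0,"y":0,"z":6,"rx":0,"ry":0,"rz":0},{"grip":0.25,"x":0,"y":0,"z":6,"rx":0,"ry":0,"rz":0}]'
python3 -m jog '[{"grip":0.25,"x":0,"y":0,"z":6,"rx":0,"ry":0,"rz":0},{"grip":0.25,"x":0,"y":0,"z":6,"rx":0,"ry":0,"rz":0},{"grip":0.25,"x":0,"y":0,"z":6,"rx":0,"ry":0,"rz":0},{"grip":0.25,"x":0,"y":0,"z":3,"rx":0,"ry":0,"rz":0},{"grip":0.25,"x":0,"y":0,"z":0,"rx":0,"ry":0,"rz":0}]'
python3 - <<'E'
from h import *
goto([.501,.1305,.022])
from plant import read_camera
for n in("scene",):
    c=read_camera(n);cv2.imwrite(f"pics/{n}9.png",c["frame"][:,:,::-1]);np.savez(f"pics/{n}9.npz",**c)
crop("scene9",255,150,100,85,7,"cs9")
E
```

```text
time: 11.53
eef_pos: [0.5016, 0.1307, 0.1997]
tcp_rot: [0.841, 0.54, 0.001, 0.0]
contact_force: [-0.0, -0.3, 0.2]
opening: 0.746
time: 11.95
eef_pos: [0.5009, 0.1309, 0.1774]
tcp_rot: [0.841, 0.54, -0.001, -0.0]
contact_force: [-0.4, -0.7, 0.1]
opening: 0.748
t 11.95 TCP [0.5009 0.1309 0.1774] grasp [0.5007 0.1309 0.0224] open 0.748 F [-0.4 -0.7  0.1]
tool x [ 0.416  0.909 -0.001] y [ 0.909 -0.416 -0.001] z [-0.002 -0.    -1.   ] q [ 0.06   0.259  2.087  0.     0.797 -1.082]
shift mm [-0.2  0.5  0.4]
```

View pics/cs9.png

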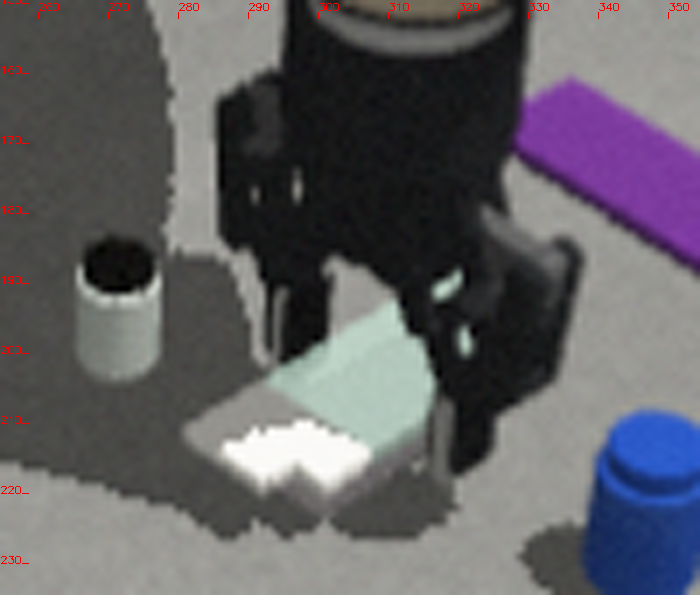

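Straddled correctly. Next I close and lift a little.

```bash
python3 -m jog '[{"grip":0.32,"x":0,"y":0,"z":0,"rx":0,"ry":0,"rz":0},{"grip":0.36,"x":0,"y":0,"z":0,"rx":0,"ry":0,"rz":0},{"grip":0.4,"x":0,"y":0,"z":0,"rx":0,"ry":0,"rz":0},{"grip":0.45,"x":0,"y":0,"z":0,"rx":0,"ry":0,"rz":0},{"grip":0.6,"x":0,"y":0,"z":0,"rx":0,"ry":0,"rz":0},{"grip":0.8,"x":0,"y":0,"z":0,"rx":0,"ry":0,"rz":0},{"grip":0.8,"x":0,"y":0,"z":0,"rx":0,"ry":0,"rz":0},{"grip":0.8,"x":0,"y":0,"z":0,"rx":0,"ry":0,"rz":0}]' 60
python3 -m jog '[{"grip":0.8,"x":0,"y":0,"z":-2,"rx":0,"ry":0,"rz":0},{"grip":0.8,"x":0,"y":0,"z":-4,"rx":0,"ry":0,"rz":0},{"grip":0.8,"x":0,"y":0,"z":-8,"rx":0,"ry":0,"rz":0},{"grip":0.8,"x":0,"y":0,"z":-12,"rx":0,"ry":0,"rz":0},{"grip":0.8,"x":0,"y":0,"z":-14,"rx":0,"ry":0,"rz":0},{"grip":0.8,"x":0,"y":0,"z":-14,"rx":0,"ry":0,"rz":0},{"grip":0.8,"x":0,"y":0,"z":-6,"rx":0,"ry":0,"rz":0},{"grip":0.8,"x":0,"y":0,"z":0,"rx":0,"ry":0,"rz":0}]' 60
python3 - <<'E'
from h import *
goto(None)
from plant import read_camera
for n in("scene",):
    c=read_camera(n);cv2.imwrite(f"pics/{n}10.png",c["frame"][:,:,::-1]);np.savez(f"pics/{n}10.npz",**c)
crop("scene10",255,120,100,110,6,"cs10")
E
```

```text
time: 12.67
eef_pos: [0.5015, 0.131, 0.179]
tcp_rot: [0.841, 0.541, 0.0, 0.0]
contact_force: [-1.2, -0.2, 5.3]
opening: 0.567
time: 13.33
eef_pos: [0.5021, 0.1311, 0.2408]
tcp_rot: [0.841, 0.541, 0.002, 0.001]
contact_force: [0.5, -0.7, -0.2]
opening: 0.568
t 13.33 TCP [0.5021 0.1311 0.2408] grasp [0.5028 0.1311 0.0858] open 0.568 F [ 0.5 -0.7 -0.2]
tool x [0.416 0.909 0.002] y [ 0.909 -0.416  0.004] z [ 0.005  0.    -1.   ] q [ 0.06   0.146  2.072  0.     0.918 -1.082]
```

View pics/cs10.png

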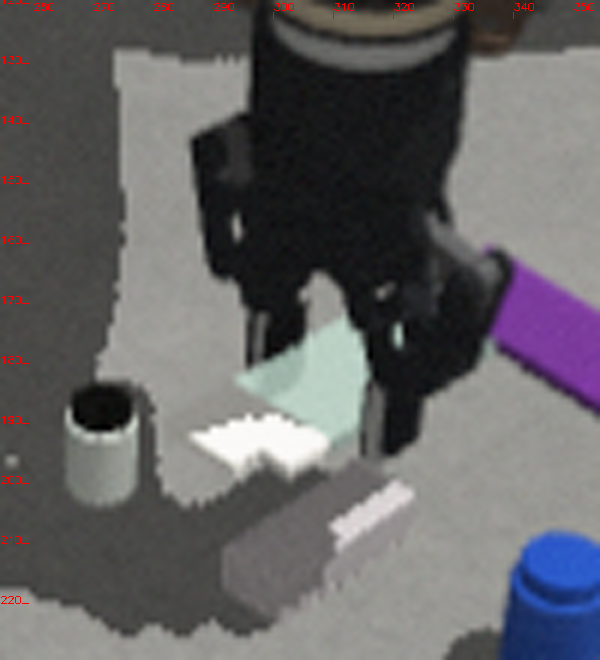

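```bash
cat > kin.py <<'E'
from h import *
from scipy.optimize import least_squares
D=[([.2805,.6137,.4033],.992,.287,1.578),([.4967,.1355,.3261],.069,.013,2.035),([.4991,.1339,.2068],.066,.202,2.086),([.4853,-.3418,.2824],-.784,.239,1.873),([.4856,-.3431,.1894],-.786,.377,1.899),([.5009,.1309,.1774],.060,.259,2.087),([.4999,.1307,.2381],.059,.147,2.077)]
def f(v):
    a,h,L1,L2x,L2z,e=v;o=[]
    for p,q1,q2,q3 in D:
        s=q2+q3;r=a+L1*np.sin(q2)+L2x*np.cos(s)+L2z*np.sin(s);z=h+L1*np.cos(q2)+L2z*np.cos(s)-L2x*np.sin(s)
        o+=[r*np.cos(q1)-e*np.sin(q1)-p[0],r*np.sin(q1)+e*np.cos(q1)-p[1],z-p[2]]
    return o
r=least_squares(f,[0,.2,.45,0,.4,.1],x_scale=.1);print(r.x.round(4),np.sqrt(np.mean(r.fun**2)))
r2=least_squares(lambda v:f([0,v[0],v[1],0,v[2],v[3]]),[.2,.45,.4,.1]);print(r2.x.round(4),np.sqrt(np.mean(r2.fun**2)))
E
python3 kin.py
```

```text
[4.000e-04 1.637e-01 4.435e-01 2.080e-02 5.719e-01 1.008e-01] 0.00016150444284187567
[0.1522 0.432  0.5617 0.1008] 0.002072749932362645
```

```bash
python3 -m jog '[{"grip":0.8,"x":0,"y":0,"z":-10,"rx":0,"ry":0,"rz":0},{"grip":0.8,"x":0,"y":0,"z":-15,"rx":0,"ry":0,"rz":0},{"grip":0.8,"x":0,"y":0,"z":-20,"rx":0,"ry":0,"rz":0},{"grip":0.8,"x":0,"y":0,"z":-15,"rx":-2,"ry":0,"rz":0},{"grip":0.8,"x":0,"y":0,"z":-10,"rx":-3,"ry":0,"rz":0},{"grip":0.8,"x":0,"y":0,"z":0,"rx":-3,"ry":0,"rz":0},{"grip":0.8,"x":0,"y":0,"z":0,"rx":-2,"ry":0,"rz":0},{"grip":0.8,"x":0,"y":0,"z":0,"rx":0,"ry":0,"rz":0}]'
cat > fk.py <<'E'
from h import *
from scipy.optimize import least_squares
A0,HH,L1,LX,LZ,EE=4e-4,.1637,.4435,.0208,.5719,.1008
def fk(q,D):
    rz=lambda a:Ro.from_euler("z",a).as_matrix(); ry=lambda a:Ro.from_euler("y",a).as_matrix()
    R=rz(q[0]);p=np.array([0,0,HH+D])+R@[A0,EE,0]
    R=R@ry(q[1]);p=p+R@[0,0,L1]
    R=R@ry(q[2]);p=p+R@[LX,0,LZ]
    R=R@rz(q[3])@ry(q[4]);p=p+R@[0,0,D]
    return p,R@rz(q[5])
LO=np.array([-2.77,-.9,.21,-1.53,.24,-2.84]);HI=np.array([2.77,2.22,2.48,4.67,2.81,2.84])
E
python3 - <<'E'
from fk import *
s,p,R=st();q=s["qpos"];print(q.round(3),p.round(4),R.round(3),s["opening"])
for D in(.05,.08,.1,.12,.15):
    a,b=fk(q,D);print(D,((a-p)*1000).round(1));
print(b.round(3), (b.T@R).round(3))
E
```

```text
time: 14.05
eef_pos: [0.5004, 0.1312, 0.3081]
tcp_rot: [0.838, 0.539, 0.047, 0.073]
contact_force: [-0.5, 0.0, -1.9]
opening: 0.564
[ 0.073  0.021  2.066 -0.107  0.905 -1.01 ] [0.5004 0.1312 0.3081] [[ 0.416  0.896  0.158]
 [ 0.91  -0.409 -0.073]
 [-0.     0.173 -0.985]] 0.5642632243123066
0.05 [-4.3  1.8 -0.5]
0.08 [ 0.4 -0.4 -0. ]
0.1 [ 3.6 -1.9  0.3]
0.12 [ 6.7 -3.3  0.6]
0.15 [11.5 -5.5  1. ]
[[-0.416 -0.896  0.158]
 [-0.91   0.409 -0.073]
 [ 0.    -0.173 -0.985]] [[-1. -0. -0.]
 [ 0. -1.  0.]
 [-0.  0.  1.]]
```

Run:
```python
from fk import *
s,p,R=st();q0=s["qpos"]
mid=np.array([.533,-.148,.160])
def tgt(ph,tilt=45):
    t=np.radians(tilt);h=np.array([np.cos(ph),np.sin(ph),0]);up=np.array([0,0,1])
    y=np.cos(t)*h+np.sin(t)*up; z=np.sin(t)*h-np.cos(t)*up; x=np.cross(y,z); return np.c_[x,y,z]
for phd in range(-180,180,15):
    Rt=tgt(np.radians(phd));pt=mid-.155*Rt[:,2];Rf=Rt@np.diag([-1,-1,1])
    best=None
    for seed in (q0,[q0[0]-.6,.3,1.9,0,.9,-1.5],[q0[0]-.6,.3,1.9,1,.9,-1.5],[q0[0]-.6,.3,1.9,-1,.9,0]):
        f=lambda q:np.r_[(fk(q,.08)[0]-pt)*3,(fk(q,.08)[1]-Rf).ravel()]
        r=least_squares(f,np.clip(seed,LO+.01,HI-.01),bounds=(LO,HI));
        if best is None or r.cost<best.cost-1e-9 or (abs(r.cost-best.cost)<1e-9 and np.abs(r.x-q0).max()<np.abs(best.x-q0).max()): best=r
    m=np.minimum(best.x-LO,HI-best.x).min();print(phd,"cost %.1e"%best.cost,best.x.round(2),"margin",m.round(2),"maxmove",np.abs(best.x-q0).max().round(2))
```

```text
-180 cost 6.6e-22 [-0.35  0.52  1.57 -0.25  1.8   1.26] margin 0.91 maxmove 2.27
-165 cost 4.9e-19 [-0.29  0.5   1.61 -0.39  1.73  1.09] margin 0.87 maxmove 2.1
-150 cost 1.1e-20 [-0.24  0.46  1.66 -0.51  1.64  0.93] margin 0.82 maxmove 1.94
-135 cost 5.8e-19 [-0.2   0.4   1.74 -0.63  1.52  0.79] margin 0.74 maxmove 1.8
-120 cost 2.5e-31 [-0.17  0.33  1.83 -0.74  1.38  0.65] margin 0.65 maxmove 1.66
-105 cost 8.4e-31 [-0.15  0.25  1.93 -0.85  1.22  0.52] margin 0.55 maxmove 1.53
-90 cost 1.6e-31 [-0.16  0.17  2.03 -0.94  1.04  0.39] margin 0.45 maxmove 1.4
-75 cost 1.2e-18 [-0.18  0.08  2.14 -1.03  0.84  0.25] margin 0.34 maxmove 1.26
-60 cost 3.0e-17 [-0.24 -0.01  2.23 -1.08  0.62  0.06] margin 0.25 maxmove 1.07
-45 cost 3.8e-19 [-0.32 -0.09  2.31 -1.04  0.38 -0.22] margin 0.14 maxmove 0.93
-30 cost 2.0e-03 [-0.41 -0.18  2.35 -0.4   0.24 -1.1 ] margin 0.0 maxmove 0.66
-15 cost 5.7e-18 [-0.54 -0.17  2.37  0.85  0.26 -2.6 ] margin 0.02 maxmove 1.59
0 cost 4.7e-03 [-0.6  -0.19  2.34  0.89  0.5  -2.84] margin 0.0 maxmove 1.83
15 cost 4.0e-02 [-0.6  -0.18  2.26  0.76  0.7  -2.84] margin 0.0 maxmove 1.83
30 cost 1.2e-01 [-0.56 -0.12  2.17  0.68  0.86 -2.84] margin 0.0 maxmove 1.83
45 cost 2.4e-01 [-0.51 -0.05  2.06  0.61  1.01 -2.84] margin 0.0 maxmove 1.83
60 cost 4.2e-01 [-0.45  0.03  1.94  0.58  1.16 -2.84] margin 0.0 maxmove 1.83
75 cost 6.3e-01 [-0.4   0.13  1.8   0.57  1.33 -2.84] margin 0.0 maxmove 1.83
90 cost 8.6e-01 [-0.38  0.24  1.62  0.63  1.58 -2.84] margin 0.0 maxmove 1.83
105 cost 9.6e-31 [-0.65  0.4   1.73  0.45  1.66  2.12] margin 0.72 maxmove 3.13
120 cost 2.0e-19 [-0.59  0.46  1.66  0.32  1.75  1.96] margin 0.82 maxmove 2.97
135 cost 8.6e-22 [-0.53  0.5   1.6   0.18  1.81  1.8 ] margin 0.88 maxmove 2.81
150 cost 1.6e-18 [-0.47  0.52  1.57  0.04  1.84  1.62] margin 0.91 maxmove 2.63
165 cost 5.4e-18 [-0.41  0.53  1.56 -0.11  1.83  1.44] margin 0.92 maxmove 2.45
```

```bash
python3 -m jog '[{"grip":0.8,"x":0,"y":0,"z":0,"rx":2,"ry":0,"rz":0},{"grip":0.8,"x":0,"y":0,"z":0,"rx":3,"ry":0,"rz":0},{"grip":0.8,"x":0,"y":0,"z":0,"rx":3,"ry":0,"rz":0},{"grip":0.8,"x":0,"y":0,"z":0,"rx":2,"ry":0,"rz":0},{"grip":0.8,"x":0,"y":0,"z":0,"rx":0,"ry":0,"rz":3},{"grip":0.8,"x":0,"y":0,"z":0,"rx":0,"ry":0,"rz":5},{"grip":0.8,"x":0,"y":0,"z":0,"rx":0,"ry":0,"rz":6},{"grip":0.8,"x":0,"y":0,"z":0,"rx":0,"ry":0,"rz":6}]'
python3 -m jog '[{"grip":0.8,"x":0,"y":0,"z":0,"rx":0,"ry":0,"rz":6},{"grip":0.8,"x":0,"y":0,"z":0,"rx":0,"ry":0,"rz":6},{"grip":0.8,"x":0,"y":0,"z":0,"rx":0,"ry":0,"rz":6},{"grip":0.8,"x":0,"y":0,"z":0,"rx":0,"ry":0,"rz":6},{"grip":0.8,"x":0,"y":0,"z":0,"rx":0,"ry":0,"rz":6},{"grip":0.8,"x":0,"y":0,"z":0,"rx":0,"ry":0,"rz":6},{"grip":0.8,"x":0,"y":0,"z":0,"rx":0,"ry":0,"rz":6},{"grip":0.8,"x":0,"y":0,"z":0,"rx":0,"ry":0,"rz":6}]'
python3 -m jog '[{"grip":0.8,"x":0,"y":0,"z":0,"rx":0,"ry":0,"rz":6},{"grip":0.8,"x":0,"y":0,"z":0,"rx":0,"ry":0,"rz":4},{"grip":0.8,"x":0,"y":0,"z":0,"rx":0,"ry":0,"rz":2.4},{"grip":0.8,"x":0,"y":0,"z":0,"rx":0,"ry":0,"rz":0},{"grip":0.8,"x":0,"y":0,"z":0,"rx":0,"ry":0,"rz":0}]'
python3 - <<'E'
from h import *
h=np.array([np.cos(np.radians(-105)),np.sin(np.radians(-105)),0]);z=.7071*h+[0,0,-.7071]
t=np.array([.533,-.148,.160])-.155*z;print("TCP target",t.round(4))
goto(t+[0,0,-.155])
from plant import read_camera
for n in("scene",):
    c=read_camera(n);cv2.imwrite(f"pics/{n}11.png",c["frame"][:,:,::-1]);np.savez(f"pics/{n}11.npz",**c)
crop("scene11",220,60,140,150,5,"cs11")
E
```

```text
time: 14.72
eef_pos: [0.5007, 0.131, 0.3076]
tcp_rot: [0.923, 0.384, -0.001, -0.001]
contact_force: [-0.3, 0.3, -0.8]
opening: 0.567
time: 15.38
eef_pos: [0.5006, 0.1311, 0.3076]
tcp_rot: [1.0, -0.025, -0.001, -0.0]
contact_force: [-0.1, 0.5, -1.5]
opening: 0.566
time: 15.8
eef_pos: [0.5007, 0.1311, 0.3077]
tcp_rot: [0.992, -0.13, -0.001, -0.0]
contact_force: [0.4, -0.8, -0.4]
opening: 0.568
TCP target [ 0.5614 -0.0421  0.2696]
t 15.8 TCP [0.5007 0.1311 0.3077] grasp [0.5004 0.1311 0.1527] open 0.568 F [ 0.4 -0.8 -0.4]
tool x [ 0.966 -0.257 -0.002] y [-0.257 -0.966  0.   ] z [-0.002  0.    -1.   ] q [0.06  0.044 2.041 0.    1.059 0.32 ]
shift mm [103.5 151.7  38. ]
```

View pics/cs11.png

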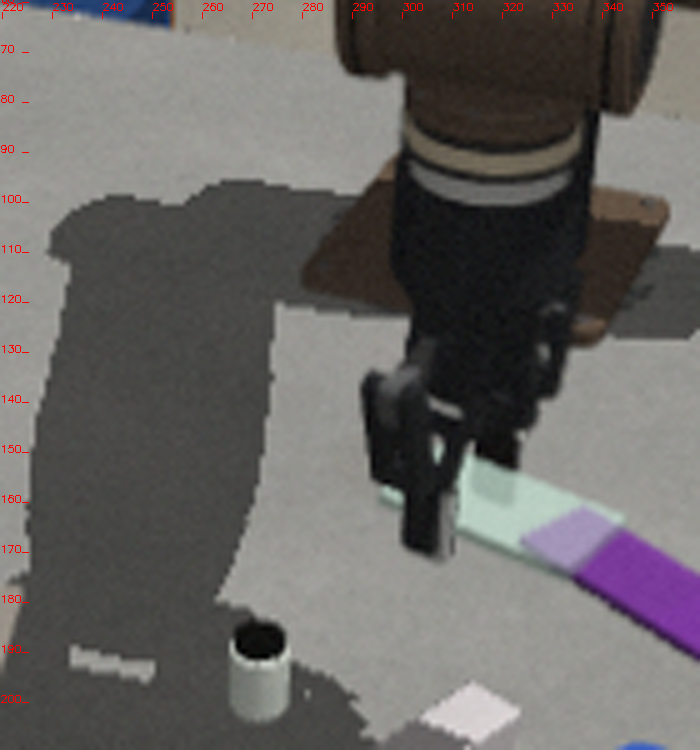

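```bash
python3 -m jog '[{"grip":0.8,"x":6,"y":9,"z":0,"rx":0,"ry":0,"rz":0},{"grip":0.8,"x":12,"y":18,"z":0,"rx":0,"ry":0,"rz":0},{"grip":0.8,"x":16,"y":24,"z":0,"rx":0,"ry":0,"rz":0},{"grip":0.8,"x":18,"y":26,"z":0,"rx":0,"ry":0,"rz":0},{"grip":0.8,"x":18,"y":26,"z":0,"rx":0,"ry":0,"rz":0},{"grip":0.8,"x":16,"y":24,"z":0,"rx":0,"ry":0,"rz":0},{"grip":0.8,"x":12,"y":18,"z":0,"rx":0,"ry":0,"rz":0},{"grip":0.8,"x":5.5,"y":6.7,"z":0,"rx":0,"ry":0,"rz":0}]'
python3 -m jog '[{"grip":0.8,"x":0,"y":0,"z":8,"rx":0,"ry":0,"rz":0},{"grip":0.8,"x":0,"y":0,"z":14,"rx":0,"ry":0,"rz":0},{"grip":0.8,"x":0,"y":0,"z":11,"rx":0,"ry":0,"rz":0},{"grip":0.8,"x":0,"y":0,"z":5,"rx":-1,"ry":0,"rz":0},{"grip":0.8,"x":0,"y":0,"z":0,"rx":-3,"ry":0,"rz":0},{"grip":0.8,"x":0,"y":0,"z":0,"rx":-4,"ry":0,"rz":0},{"grip":0.8,"x":0,"y":0,"z":0,"rx":-5,"ry":0,"rz":0},{"grip":0.8,"x":0,"y":0,"z":0,"rx":-5,"ry":0,"rz":0}]'
python3 -m jog '[{"grip":0.8,"x":0,"y":0,"z":0,"rx":-5,"ry":0,"rz":0},{"grip":0.8,"x":0,"y":0,"z":0,"rx":-5,"ry":0,"rz":0},{"grip":0.8,"x":0,"y":0,"z":0,"rx":-5,"ry":0,"rz":0},{"grip":0.8,"x":0,"y":0,"z":0,"rx":-5,"ry":0,"rz":0},{"grip":0.8,"x":0,"y":0,"z":0,"rx":-4,"ry":0,"rz":0},{"grip":0.8,"x":0,"y":0,"z":0,"rx":-2,"ry":0,"rz":0},{"grip":0.8,"x":0,"y":0,"z":0,"rx":-1,"ry":0,"rz":0},{"grip":0.8,"x":0,"y":0,"z":0,"rx":0,"ry":0,"rz":0}]'
python3 -m jog '[{"grip":0.8,"x":0,"y":0,"z":0,"rx":0,"ry":0,"rz":0},{"grip":0.8,"x":0,"y":0,"z":0,"rx":0,"ry":0,"rz":0}]'
python3 - <<'E'
from h import *
goto([.533,-.148,.160])
from plant import read_camera
for n in("scene","top"):
    c=read_camera(n);cv2.imwrite(f"pics/{n}12.png",c["frame"][:,:,::-1]);np.savez(f"pics/{n}12.npz",**c)
crop("scene12",150,60,140,150,5,"cs12")
crop("top12",260,150,140,110,5,"ct12")
E
```

```text
time: 16.52
eef_pos: [0.5624, -0.0455, 0.3084]
tcp_rot: [0.991, -0.131, 0.0, 0.0]
contact_force: [-0.1, -0.3, 0.3]
opening: 0.567
time: 17.18
eef_pos: [0.5614, -0.0413, 0.2698]
tcp_rot: [0.979, -0.128, -0.021, 0.157]
contact_force: [0.5, 0.1, -1.3]
opening: 0.565
time: 17.85
eef_pos: [0.5615, -0.0413, 0.2697]
tcp_rot: [0.916, -0.12, -0.05, 0.379]
contact_force: [-0.4, -0.3, -0.4]
opening: 0.563
time: 18.02
eef_pos: [0.5616, -0.0419, 0.2702]
tcp_rot: [0.916, -0.12, -0.05, 0.379]
contact_force: [0.5, -0.1, -0.5]
opening: 0.569
t 18.02 TCP [ 0.5616 -0.0419  0.2702] grasp [ 0.5334 -0.1477  0.1605] open 0.569 F [ 0.5 -0.1 -0.5]
tool x [ 0.966 -0.258  0.   ] y [-0.183 -0.684  0.707] z [-0.182 -0.683 -0.708] q [-0.159  0.25   1.932 -0.848  1.216  0.518]
shift mm [-0.3 -0.1  0.6]
```

View pics/cs12.png

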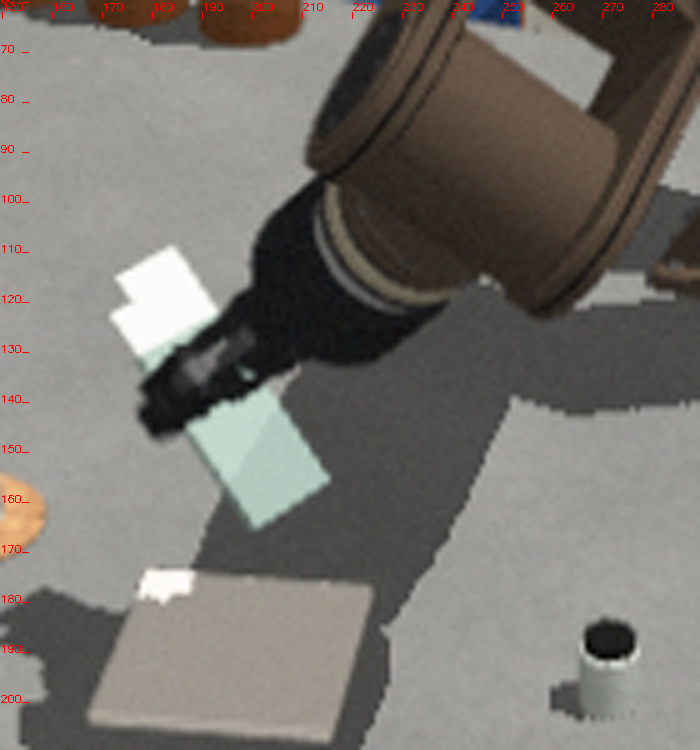

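View pics/ct12.png

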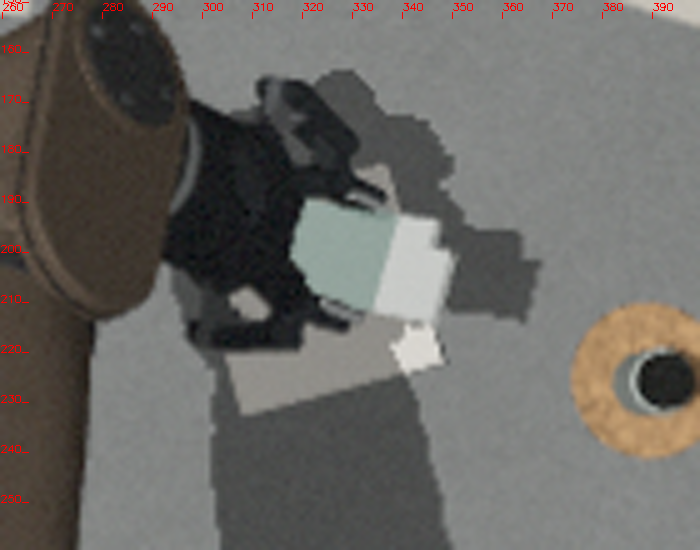

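Run:
```python
from h import *
S=load("scene12");T=load("top12");s,p,R=st()
m=p+R[:,2]*.155
ax=R[:,1];az=-R[:,2];ay=np.cross(az,ax)
P=lambda x,y:m+ax*x+ay*y+az*.003
print("pred scene clear corners",proj(S,[P(-.065,-.025),P(-.065,.025)]).round(1),"frost -y",proj(S,[P(.065,-.025)]).round(1),"seen (215.5,155.5),(200.5,165.5),(184.9,108.5)")
print("pred top frost -y",proj(T,[P(.065,-.025)]).round(1),"seen 346.9,213.1; boundary -y",proj(T,[P(.029,-.025)]).round(1),"seen 333.7,212")
c=tri(T,[(346.9,213.1)],S,[(184.9,108.5)]);print("frost corner tri",c.round(4),"model",P(.065,-.025).round(4))
# clear corner from scene alone, along model plane; tilt from scene edge
print("jar stopper (top)",onz(T,[(392.9,225.5)],.058).round(4))
crop("top12",360,200,60,50,10,"cj12")
```

```text
pred scene clear corners [[215.6 154.7]
 [200.8 164.4]] frost -y [[183.9 108. ]] seen (215.5,155.5),(200.5,165.5),(184.9,108.5)
pred top frost -y [[346.4 214.3]] seen 346.9,213.1; boundary -y [[334.7 212. ]] seen 333.7,212
frost corner tri [[ 0.4997 -0.183   0.2088  0.0049]] model [ 0.4979 -0.1839  0.2087]
jar stopper (top) [[ 0.4798 -0.3388  0.058 ]]
```

View pics/cj12.png

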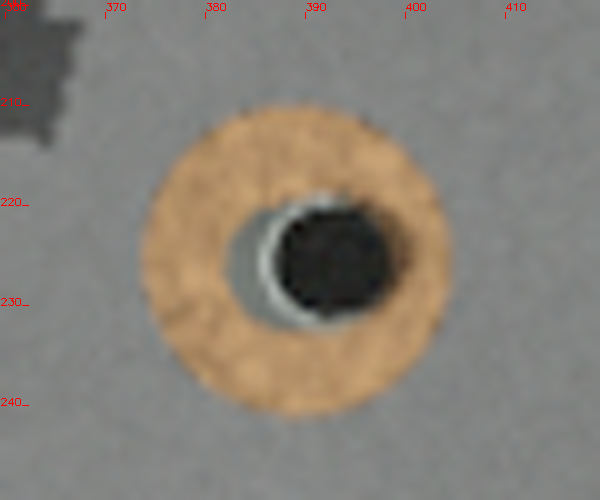

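View pics/top12.png

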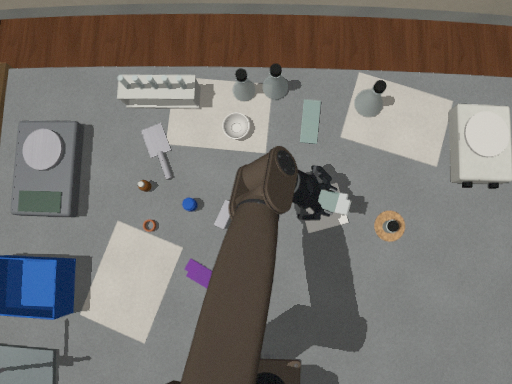

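View pics/scene12.png

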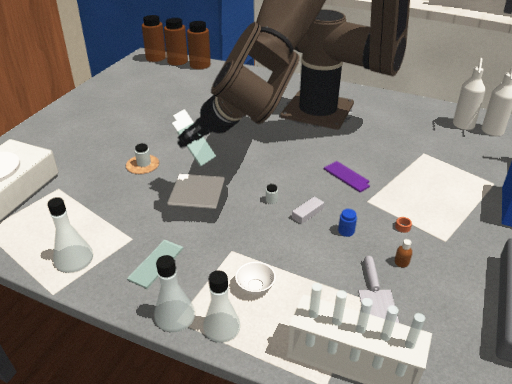

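The pictures agree with the model to about 1 px. The jar stands on the mat at top (393,226), the plate is at 45° with its frosted end up, and the other things are where they were. I'm handing it in.

```bash
python3 -c "
from plant import get_state,sign_off
s=get_state();print(s['time'],abs(s['dq']).max(),s['opening']);print(sign_off())"
```

```text
18.1167 0.0022243154389357104 0.5677508358691978
the job is handed in; nothing more can be done
None
```

I finished the task and handed it in at 18.1 s. The jar stands on the cork mat, released, and the plate is held over the white tile.

- **Jar:** I picked the larger clear jar off the plate. I lowered it until about 5 N of contact showed, let go and backed off. Both views show it upright, near the mat's centre, with its whole foot on the cork.
- **Plate:** I gripped it across its width at the middle with 60 N. It is held still at 45°, frosted notched end up and upper face upward.
    - From the arm's pose, its centre is at about (0.533, -0.148, 0.160), roughly 15 cm above the tile.
    - The plate's corners in the pictures match this to about 1 px. Triangulating one frosted corner agrees to about 2 mm, although the two camera rays miss each other by 5 mm.
- **Other things:** they look unmoved in the last pictures.

Three things disagreed or failed along the way:
- **Refused rows:** my first rows were rejected because all seven keys are required. Nothing moved.
- **Camera disagreement:** the two cameras differed by 6–8 mm on the mat, tile and jar stopper. I checked the scene view against the gripper and aimed between the two views, well within the tolerances.
- **Upward push while closing:** closing the grip gave a brief upward push of 5–6 N each time, probably the pads swinging forward. It did no visible harm.

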